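# Open the fume cabinet for soldering

## Robot

A 6-joint arm with a two-finger parallel gripper is mounted at the origin on a cart in front of the work surface, level with it; the furniture and walls round the work are solid. World frame = base frame: x ahead of the robot, y to its left, z up, the work surface at z = 0. Lengths are in m, angles in rad, forces in N, time in s.
With the tool pointing down it reaches from about 0.35 to 0.775 m from the base axis. Payload 5.5 kg.
Tool frame: the origin (TCP) lies on the centre line of the jaws, within the pads' length; the fingertips stand 11 mm ahead of it and the grasp point (between the pads) lies 8 mm behind it; z points along the fingers, y is the direction in which the jaws open and shut (so a half turn about z gives the same grasp; the last joint's range is limited). The gripper opens to 85 mm and grips with 20 to 120 N. Pads are 22 mm wide; open, the fingers measure 114 mm over their backs; the gripper's body (76 mm by 85 mm) begins 54 mm behind the grasp point. The pads swing forward as they close: fully open they stand 13 mm farther back than shut.
Start: joints at [-1.355, 0.313, 0.046, 1.304, 0, 1.431], TCP at [0.2, -0.539, 0.242] pointing down, gripper open.
Joint ranges: [-2.76, 2.76], [-0.86, 1.69], [-1.03, 1.26], [-2.2, 2.34], [-1.47, 1.5], [-3.14, 3.14]. Speed limits (rad/s): [2.57, 2.57, 3.14, 3.14, 3.14, 3.14].

## Interface

Orientations are given as a unit quaternion [w, x, y, z].
In Python, from workcell import env, imaging, order gives the robot as it stands. The module is installed in compiled form; this text tells all that it offers.
- The arm moves only by the tool move_arm, never from a script. Its argument "deltas" is one flat list of numbers, 7 for each row, row after row: the gripper's target within -1 to 1 (shut at 1, half-way at 0, fully open at -1), then the shift along the tool's x, y, z in m, then the turn, a rotation vector about the tool's x, y, z in degrees. In form: [jaw, tx, ty, tz, ax, ay, az, jaw, tx, ty, tz, ax, ay, az, ...]. A call has 1 to 10 rows; each row shifts and turns the commanded pose from where the row before left it, along the tool's axes as they then stand; what a row does not reach is not made up. A row lasts 1/8 s, in which the tool goes at most 62.5 mm and 10.7 degrees, less where a joint would pass 70% of its speed; a pose out of reach is approached as far as the arm can. A call is refused whole if a number of a shift passes 0.0625 or a number of a turn 10.7, either way. A call with a gripper value outside its range is refused whole. The fingers move at their own pace and stop on an object; "squeeze" is the grip in N (left out, the last holds). Time passes only in rows, so rows that do not move let the fingers close. It gives the time, the measured TCP pose, the force and the opening at its end, in the units of the state.
- env.get_state(): the state, without advancing time (a new reading comes with each control period).
- imaging.read_camera(name): name is "scene" or "top" or "wrist"; returns a dict with "img" (384x512x3 uint8, red, green, blue), "z_map" (384x512 float32, m along the optical axis (not along the pixel's ray), 0 where there is no reading), "fx", "fy", "cx", "cy" (pixels), "rvec" (rotation vector, rad) and "tvec" (3), from world to camera coordinates, as OpenCV has them. Camera axes: x right, y down, z forward; pixel columns grow to the right and rows downward; lengths in m; the calibration is good to about 2 mm. The wrist camera is an equidistant fisheye: a pixel r from the principal point sees the ray r / f radians off the axis. A picture is of the moment at which its call begins.
- order.hand_in(): hands the job in, once; it reports no verdict.
Trained networks look in a picture, given as the dict that the camera call returned (one of the last four; its "shot" number tells which), for a name from the list of things; names that differ only in an ending like _2 or _b are one class to them, and where a whole thing is asked for, a point or a joint stands for the part that bears it (a point fixed in the world has none). Each returns a list of dicts, best first, with "confidence" (0 to 1); they miss things now and then, are a little off and sometimes report something else, mostly with a low value. They report only what shows in the picture. A call takes as long as a camera call.
- imaging.recognise(picture, thing): "centre" ([column, row] in pixels, amid what is visible of it).
- imaging.cut_out(picture, thing): "mask" (384x512 bool, what is visible of it) and "centre" ([column, row] in pixels, amid what is visible of it).
The state is a dict: "clock": time; "joint_pos": joint angles; "qvel": joint speeds; "tau": joint torques, N m; "tcp_pos": TCP position; "orientation": TCP orientation; "wrist_force": force on the tool from outside, world axes, zero at the start; "ft_torque": the same for the moment, N m; "finger_gap": finger opening in m.
Only numpy, scipy, OpenCV 4.12 (cv2) and the standard library are available. Lean on these libraries where they do the work, as an engineer would, in place of code of your own. Each camera call takes 0.05 s, during which the arm holds its last target.

## Task

Get the bench fume cabinet ready for soldering: first, with the sash still down, switch its fan on by pressing in the raised end of the rocker switch on the sloping housing at its lower right; then push the counterweighted sash up from beneath its lip until the underside of the lip is level with the pointer clamped on the left upright, and leave it there with the fan on. Use only the fingertips or the outside of the fingers: grasp nothing, keep off the glass, and do not shift the small things standing round the cabinet.

Things in the scene. Friction and masses are not known exactly. Their poses are not given: they have to be found in the camera images.
- fume_cabinet: fixed fume cabinet, 360 wide, 280 deep, 585 high (mm), grey sheet metal, aluminium uprights (y 140 to 180 either side). Origin on the bench, mid-front of the uprights; +x into it, +y to its left seen from the front, z up. Plinth under the sash: 85 high, 22 behind the front plane, clear in front but for the switch housing (y -178 to -114, 104 out, sloping up at 45 deg to 83 high)
- sash (a joint): height in m the sash (glazed aluminium frame, 290 wide, 195 high, 1 kg) has been pushed up: 0 closed, 0.21 top stop. Steel weights in the slotted uprights balance it: it takes about 4 N of track friction to move either way, more when fast (10 N per m/s), and stays where it is left
- lip_edge (a point): middle of the front lower edge of the sash's lip, an aluminium finger pull 264 wide. The flat underside lies at this height and runs 40 back from this edge, which is 31 in front of the uprights and 44 in front of the glass. The edge is 5 thick; the lip's top slopes back at 55 degrees, so it cannot be pinched. Closed, the underside is 95 above the bench, free below
- pointer_tip (a point): tip of the dark steel triangular pointer on a clamp (46 wide, 20 high, 5 proud of the upright, black thumb screw at the outer side) on the left upright: the lip's underside is to come to this height. The tip is 2.5 in front of the uprights, 138 left of the cabinet's middle; it is fixed
- fan_switch (a joint): tilt in rad of the rocker switch: 0 off (upper half raised), 0.3 on (upper half pressed in until its face lies parallel to the slope). The level pivot runs along the cabinet's y; pressing takes about 2 N and it stays where it is left
- switch_raised_end (a point): mid-surface of the raised upper half (with two small black ribs) of the grey V-shaped rocker (56 long up the slope, 34 wide), 16 up the slope from its pivot. The slope faces out of the cabinet and up at 45 degrees, so the press goes into the cabinet and down at 45 degrees; here it sinks by 5
- flux_jar: flux jar with green lid, 42 across, 37 high, standing on the bench before the left part of the cabinet; origin under its centre; not to be shifted
- tip_tinner: small dark-lidded tin, 30 across, 22 high, on the bench to the left of the cabinet; origin under its centre; not to be shifted
- heat_sink: dark finned heat sink, 25 x 40 x 22, on the bench to the right of the cabinet; origin under its centre; not to be shifted
- pane_middle (a point): centre of the glass pane of the sash (256 wide, 117 high, 5 thick), which is not to be touched

How it is judged:
On the way, in this order (a step that is already met when the one before it is completed fails the run):
1. the fan is switched on while the sash is still down (value of joint fan_switch above 0.22 rad and value of joint sash below 0.02 m), for 0.1 s.
2. the sash stands with the lip's underside level with the pointer (z of lip_edge in the frame of pointer_tip between -0.008 and 0.008 m), for 0.2 s.
At the end, for the whole second after the job is handed in: The rocker is pressed in (over 0.22 of 0.3 rad), the underside of the sash's lip is within 8 mm of the pointer's height and at rest (all of step 2 and value of joint fan_switch above 0.22 rad and velocity of joint sash between -0.01 and 0.01 m/s); the robot touches nothing.
It fails at once if the glass is pressed (over 1 N) (contact force between the arm and sash_pane above 1 N).
It fails at once if the glass is pressed by the fingers (over 1 N) (contact force between the fingers and sash_pane above 1 N).
It fails at once if the flux jar, the tin or the heat sink is shifted by more than 15 mm or lifted (distance of any of flux_jar, tip_tinner, heat_sink from where it was at the start of the episode above 0.015 m).
It also fails if it takes over 50 s, if anything falls off the work surface, if the arm or the gripper's body presses on something with over 40 N, if the wrist force passes 120 N, or if a joint passes its speed limit or range.

## Working session

There is one attempt and no reset: what is moved stays moved. The work goes in short steps, Python scripts to look and compute and a tool call to move; the robot and the scene stay as the last step left them, time stands still between calls to the robot, and variables do not carry over. Pictures are saved under pics/ and viewed, and the job is handed in when it is done.

Besides the shell and the picture viewer there is one more tool, called after "Call:" as a command line: name --argument value ..., lists and objects as JSON in quotes. move_arm: Moves the arm, as the interface text tells. Its arguments: {"type":"object","properties":{"deltas":{"type":"array"},"squeeze":{"type":"number"}},"required":["deltas"]}

```bash
mkdir -p pics
cat > h.py <<'E'
import numpy as np, cv2, pickle
from workcell import env, imaging, order
def cam(n):
    p=imaging.read_camera(n); return p
def world(p,u,v,z=None):
    R=cv2.Rodrigues(np.array(p["rvec"],float))[0]; t=np.array(p["tvec"],float).ravel()
    if z is None: z=p["z_map"][int(round(v)),int(round(u))]
    c=np.array([(u-p["cx"])/p["fx"]*z,(v-p["cy"])/p["fy"]*z,z])
    return R.T@(c-t)
def save(p,name,s=1.5):
    cv2.imwrite("pics/"+name,cv2.resize(p["img"][:,:,::-1],None,fx=s,fy=s))
E
python3 - <<'E'
from h import *
print(env.get_state())
for n in ("scene","top"):
    p=cam(n); save(p,n+"0.png"); pickle.dump(p,open(n+"0.pkl","wb"))
    print(n,p["fx"],p["rvec"],p["tvec"])
    for th in ["fume_cabinet","lip_edge","pointer_tip","switch_raised_end","flux_jar","tip_tinner","heat_sink","pane_middle"]:
        r=imaging.recognise(p,th)
        for q in r[:2]:
            u,v=q["centre"]; print(th,round(q["confidence"],2),np.round((u,v)),world(p,u,v).round(4))
E
```

```text
{'clock': 0.0, 'joint_pos': array([-1.35460484e+00,  3.14053262e-01,  4.49490787e-02,  1.30358487e+00,
       -8.88557452e-06,  1.43121245e+00]), 'qvel': array([-0.00026629, -0.00029019,  0.00098894, -0.00021462, -0.00041232,
        0.00132233]), 'tau': array([ 4.32401539e-04, -4.80624533e+01,  2.98533279e+01,  1.92761229e-02,
       -1.54839768e-04, -5.78972475e-06]), 'tcp_pos': array([ 0.20017158, -0.53850047,  0.24136655]), 'orientation': array([-9.45497758e-04,  9.84219223e-01,  1.76950911e-01, -4.06799281e-05]), 'wrist_force': array([ 0.59090988, -0.56979264,  0.47625196]), 'ft_torque': array([-0.0182166 , -0.01355481, -0.03556242]), 'finger_gap': 0.08528443710780921}
scene 475.21577133239504 [ 1.39646345 -2.19058935  0.89787542] [0.52619019 0.42264631 0.96295977]
fume_cabinet 0.57 [263. 111.] [0.5913 0.295  0.4077]
lip_edge 0.77 [292. 183.] [0.5771 0.2206 0.1869]
pointer_tip 0.83 [230. 200.] [0.5413 0.3921 0.2407]
switch_raised_end 0.69 [354. 218.] [0.51   0.0676 0.0599]
flux_jar 0.62 [292. 186.] [0.5801 0.2171 0.1732]
flux_jar 0.55 [254. 276.] [0.4701 0.3669 0.0353]
tip_tinner 0.65 [197. 261.] [0.5788 0.4707 0.018 ]
tip_tinner 0.51 [262. 107.] [0.594  0.297  0.4167]
heat_sink 0.68 [360. 204.] [ 0.569  -0.0008  0.0228]
pane_middle 0.72 [294. 181.] [0.5823 0.212  0.1856]
top 393.46242059906746 [ 2.04109107 -2.10947113  0.29958953] [0.34497817 0.56351686 1.19176209]
fume_cabinet 0.72 [295. 108.] [0.6121 0.2505 0.5858]
lip_edge 0.66 [292. 188.] [0.5772 0.2212 0.1567]
lip_edge 0.64 [335. 213.] [0.5139 0.0769 0.0701]
pointer_tip 0.41 [236. 190.] [0.57   0.3901 0.1709]
switch_raised_end 0.51 [339. 217.] [0.5049 0.0613 0.05  ]
flux_jar 0.44 [248. 229.] [0.478  0.3592 0.0376]
heat_sink 0.67 [355. 195.] [ 0.5855 -0.005   0.0207]
pane_middle 0.71 [292. 187.] [0.5805 0.2208 0.1541]
```

View pics/scene0.png

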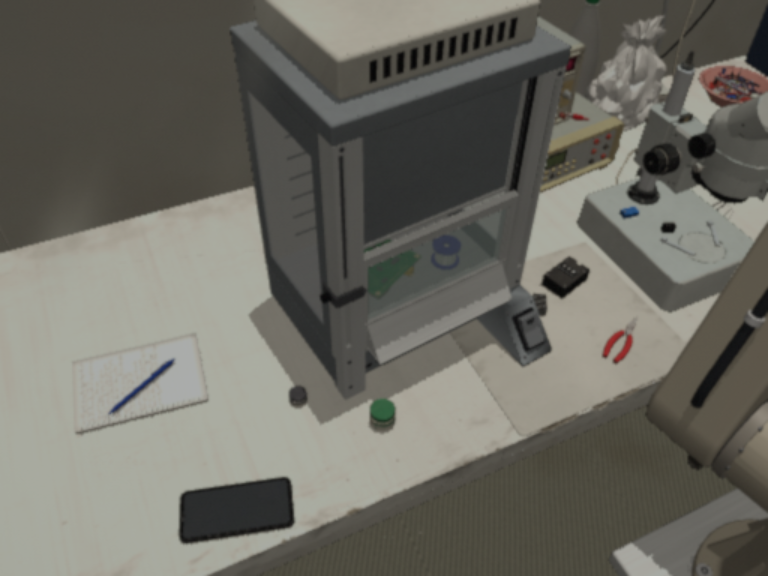

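View pics/top0.png

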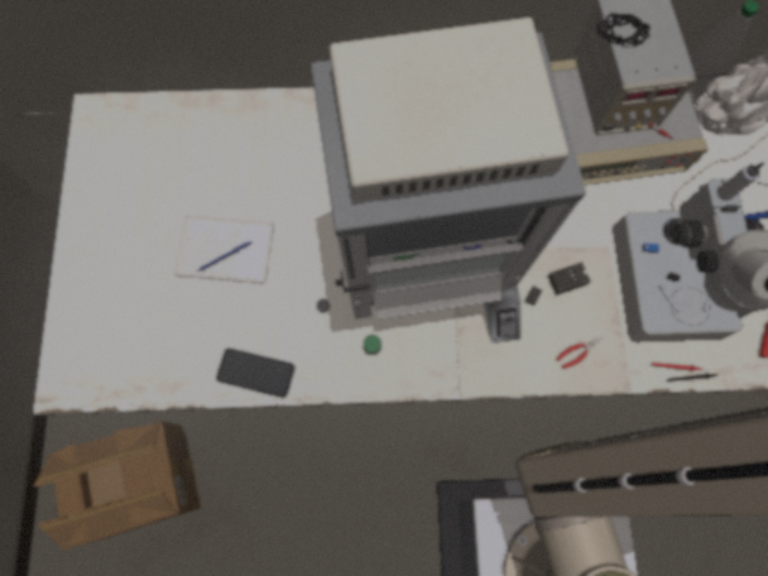

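Run:
```python
import pickle,cv2
p=pickle.load(open("scene0.pkl","rb"))
im=p["img"][130:300,180:400,::-1]
cv2.imwrite("pics/scene0z.png",cv2.resize(im,None,fx=3.5,fy=3.5,interpolation=cv2.INTER_CUBIC))
```

```text
(no output)
```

View pics/scene0z.png

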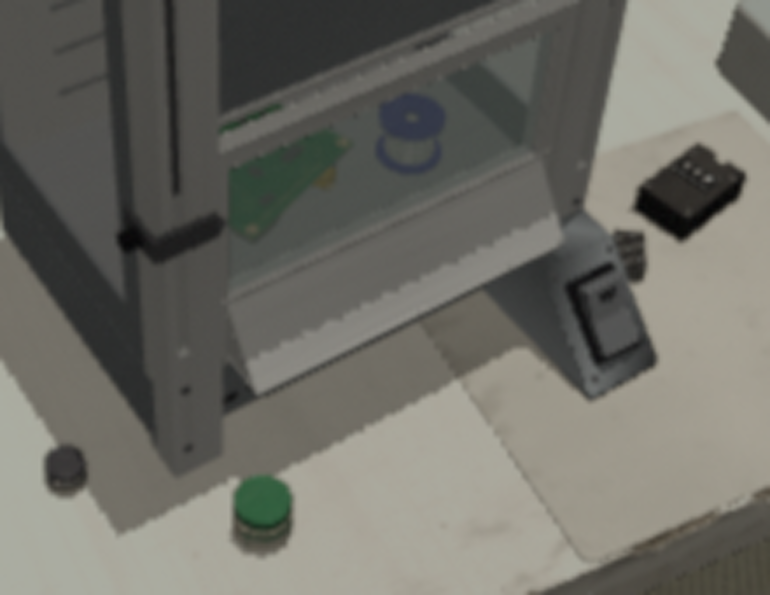

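The scene view shows the lip's lower edge from about (254,241) to (340,199) px, the clamp's inner end at (243,195), the rocker at about (352,219) and the jar at (254,276). Next I fit the cabinet frame.

Run:
```python
from h import *
for n in ("scene","top"):
    p=pickle.load(open(n+"0.pkl","rb"))
    R=cv2.Rodrigues(np.array(p["rvec"],float))[0]; t=np.array(p["tvec"],float).ravel()
    V,U=np.mgrid[0:384,0:512]; Z=p["z_map"]
    C=np.stack([(U-p["cx"])/p["fx"]*Z,(V-p["cy"])/p["fy"]*Z,Z],-1)
    W=(C-t)@R
    np.save(n+"W.npy",W)
    print(n,"cam at",-R.T@t)
    # bench height
    m=(Z>0)&(abs(W[...,2])<.02); print("bench z",np.median(W[...,2][m]))
def s(W,zu,zv):
    u=180+zu/3.5; v=130+zv/3.5; return W[int(round(v)),int(round(u))].round(4)
W=np.load("sceneW.npy")
for nm,z in dict(uprL_low=(195,380),uprL_low2=(185,440),uprL_hi=(200,150),uprR=(580,150),uprR2=(600,60),lipLL=(262,380),lipRR=(553,240),lipmid=(400,312),clampL=(165,245),clampR=(208,233),clampTip=(220,228),bare=(195,260),housing=(560,240),hb=(600,385),rockup=(602,285),rocklo=(615,335),rockmid=(607,312)).items(): print(nm,s(W,*z))
# upright front plane fit
a=[];
for (u0,u1,v0,v1) in [(160,215,300,440),(185,215,30,200),(560,600,120,190)]:
    P=W[130+int(v0/3.5):130+int(v1/3.5),180+int(u0/3.5):180+int(u1/3.5)].reshape(-1,3)
    print(np.median(P,0).round(4)); 
    A=np.c_[P[:,1:],np.ones(len(P))]; print(np.linalg.lstsq(A,P[:,0],rcond=None)[0].round(3), P.std(0).round(4))
```

```text
scene cam at [-0.10018192  0.64463563  0.97836907]
bench z -0.00019818508405010978
top cam at [0.22530342 0.34211006 1.29963731]
bench z 0.0013943463755772749
uprL_low [0.5459 0.3797 0.0951]
uprL_low2 [0.5435 0.3898 0.0368]
uprL_hi [0.5482 0.3725 0.3053]
uprR [0.5911 0.0527 0.1411]
uprR2 [0.5944 0.051  0.2251]
lipLL [0.5207 0.3422 0.1043]
lipRR [0.5522 0.0945 0.1002]
lipmid [0.5352 0.2312 0.1066]
clampL [0.5381 0.4009 0.2468]
clampR [0.5422 0.3716 0.2391]
clampTip [0.5424 0.3622 0.241 ]
bare [0.5451 0.3778 0.2169]
housing [0.5495 0.0904 0.101 ]
hb [0.4775 0.0886 0.0159]
rockup [0.5189 0.0698 0.0768]
rocklo [0.4934 0.0683 0.0444]
rockmid [0.5046 0.0735 0.0626]
[0.5457 0.3858 0.116 ]
[-1.179 -0.289  1.036] [0.0514 0.0231 0.0798]
[0.5461 0.3751 0.3399]
[-2.007 -0.123  1.34 ] [0.0613 0.0262 0.0715]
[0.5858 0.0605 0.1455]
[-0.88  -0.115  0.656] [0.055  0.0518 0.075 ]
```

```bash
cat > fit.py <<'E'
from h import *
from scipy.optimize import least_squares
p=pickle.load(open("scene0.pkl","rb"))
K=np.array([[p["fx"],0,p["cx"]],[0,p["fy"],p["cy"]],[0,0,1.]])
def proj(Wp): return cv2.projectPoints(np.array(Wp,float).reshape(-1,3),np.array(p["rvec"],float),np.array(p["tvec"],float),K,None)[0].reshape(-1,2)
def cab2w(q,P):
    c,s=np.cos(q[2]),np.sin(q[2]); P=np.atleast_2d(P).astype(float)
    return np.c_[q[0]+c*P[:,0]-s*P[:,1], q[1]+s*P[:,0]+c*P[:,1], P[:,2]]
M=[(-.031,.132,.095),(-.031,-.132,.095),(0,.18,0),(0,.14,0)]
Z=[(256,393),(562,244),(181,474),(222,456)]
px=np.array(Z)/3.5+[180,130]-.35
if __name__=="__main__":
    r=least_squares(lambda q:(proj(cab2w(q,M))-px).ravel(),[.57,.22,.138])
    print("reproj fit",r.x, r.fun.round(2))
    W=np.load("sceneW.npy").reshape(-1,3)
    q=r.x
    for it in range(4):
        c,s=np.cos(q[2]),np.sin(q[2])
        d=W-[q[0],q[1],0]; X=c*d[:,0]+s*d[:,1]; Y=-s*d[:,0]+c*d[:,1]
        m=(abs(X)<.012)&(((Y>.145)&(Y<.175))|((Y<-.148)&(Y>-.175)))&(((W[:,2]>.1)&(W[:,2]<.2))|((W[:,2]>.27)&(W[:,2]<.45)))
        a,b=np.polyfit(Y[m],X[m],1)
        print(m.sum(),a,b,X[m].std(), (Y[m]<0).sum())
        q=q+np.array([b*c,b*s,-a])  # x = b + aY
    print("plane fit",q)
    np.save("q.npy",q)
    im=cv2.resize(p["img"][130:300,180:400,::-1],None,fx=3.5,fy=3.5,interpolation=cv2.INTER_CUBIC)
    L=[((-.031,.132,.095),(-.031,-.132,.095)),((0,.18,0),(0,.18,.4)),((0,.14,0),(0,.14,.4)),((0,-.14,.085),(0,-.14,.4)),((0,-.18,.085),(0,-.18,.4)),((-.104,-.114,0),(-.104,-.178,0)),((0,-.114,.083),(0,-.178,.083)),((-.0025,.138,.2),(-.0025,.138,.26))]
    for A,B in L:
        a,b=[(x-[180,130]+.35)*3.5 for x in proj(cab2w(q,[A,B]))]
        cv2.line(im,tuple(int(x) for x in a),tuple(int(x) for x in b),(0,0,255),1)
    cv2.imwrite("pics/fit1.png",im)
E
python3 fit.py
```

```text
reproj fit [0.56721037 0.22013203 0.12783225] [ 0.47  0.53  0.37 -0.35 -1.43  0.73  0.58 -1.11]
2021 0.0039049891205355943 -0.0001829866475848018 0.0031455763798057448 772
2023 -8.073041242304323e-05 1.2471625205122163e-05 0.0030989936797221336 774
2023 -3.1577653723350273e-08 1.1352519548692512e-09 0.003098967852104474 774
2023 -1.2351658546912735e-11 4.440452660705247e-13 0.0030989678521005223 774
plane fit [0.56704125 0.22011025 0.12400802]
```

```bash
ls pics
```

```text
fit1.png
scene0.png
scene0z.png
top0.png
```

View pics/fit1.png

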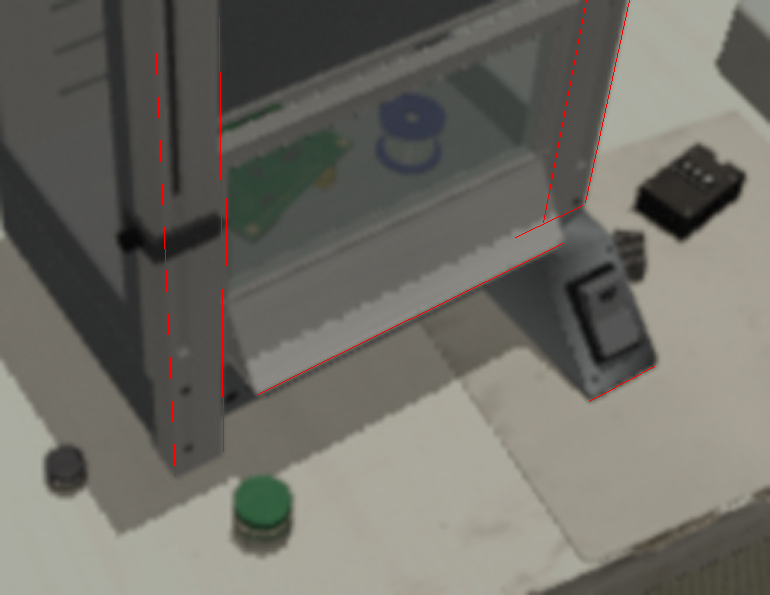

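Run:
```python
from fit import *
q=np.load("q.npy"); c,s=np.cos(q[2]),np.sin(q[2])
def inv(W):
    d=W-np.array([q[0],q[1],0]); return np.stack([c*d[...,0]+s*d[...,1],-s*d[...,0]+c*d[...,1],d[...,2]],-1)
W=np.load("sceneW.npy"); C=inv(W); T=np.load("topW.npy")
img=p["img"].astype(int).sum(-1)
# clamp
m=(C[...,0]<-.003)&(C[...,0]>-.012)&(C[...,1]>.135)&(C[...,1]<.185)&(C[...,2]>.2)&(C[...,2]<.29)
print("clamp",m.sum(),C[m].min(0),C[m].max(0),np.median(C[m],0))
for v,u in np.argwhere(m&(C[...,1]<.150)): print(u,v,C[v,u].round(4),img[v,u])
# rocker
print("rocker samples in slope coords: along,normal,y")
for u in (350,352,354):
  for v in range(203,238,2):
    a=C[v,u]; print(u,v,a.round(3),"along",round((a[0]+.104+a[2])/2**.5,4),"norm",round((a[2]-a[0]-.104)/2**.5,4),img[v,u])
# obstacles in corridor
m=(T[...,0]>.1)&(T[...,0]<.55)&(T[...,1]<.0)&(T[...,1]>-.5)&(T[...,2]>.06)
P=T[m]
for yb in np.arange(-.5,0,.1):
  k=(P[:,1]>yb)&(P[:,1]<yb+.1)
  if k.any(): print(yb,P[k].min(0).round(2),P[k].max(0).round(2))
```

```text
clamp 146 [-0.00935168  0.14163897  0.20682679] [-0.0030101   0.18430627  0.28988636] [-0.00598017  0.16391345  0.24565414]
242 178 [-0.0042  0.1444  0.2899] 235
242 180 [-0.0032  0.1438  0.2829] 234
241 181 [-0.003   0.1462  0.2811] 233
240 185 [-0.003   0.1488  0.2706] 231
240 191 [-0.0037  0.1494  0.2535] 144
241 191 [-0.0043  0.1473  0.2528] 136
241 192 [-0.0066  0.1487  0.2526] 109
242 192 [-0.0043  0.1448  0.2484] 124
241 193 [-0.0066  0.1488  0.2496] 91
242 193 [-0.0042  0.1449  0.2453] 109
243 193 [-0.0049  0.1427  0.2447] 127
241 194 [-0.0048  0.1477  0.2443] 93
242 194 [-0.005   0.1453  0.2432] 105
243 194 [-0.0066  0.1438  0.2438] 131
244 194 [-0.0071  0.1416  0.2431] 178
241 195 [-0.006   0.1484  0.2426] 87
242 195 [-0.006   0.146   0.2413] 105
243 195 [-0.0069  0.144   0.241 ] 157
241 196 [-0.0049  0.1478  0.2382] 92
242 196 [-0.0074  0.1468  0.2399] 122
241 197 [-0.0072  0.1493  0.238 ] 126
242 197 [-0.0082  0.1473  0.2379] 167
241 198 [-0.0072  0.1493  0.2349] 188
241 202 [-0.0033  0.1471  0.2174] 231
rocker samples in slope coords: along,normal,y
350 203 [-0.041 -0.15
[... 2711 characters left out ...]
0.0246 251
354 223 [-0.085 -0.139  0.051] along 0.0493 norm 0.0225 255
354 225 [-0.089 -0.137  0.049] along 0.045 norm 0.0237 253
354 227 [-0.093 -0.134  0.047] along 0.0408 norm 0.0251 253
354 229 [-0.093 -0.135  0.037] along 0.0343 norm 0.0186 250
354 231 [-0.097 -0.132  0.036] along 0.0301 norm 0.0203 153
354 233 [-0.097 -0.135  0.026] along 0.0233 norm 0.0131 164
354 235 [-0.097 -0.136  0.017] along 0.017 norm 0.0076 231
354 237 [-0.1   -0.134  0.013] along 0.0121 norm 0.0069 279
-0.5 [ 0.47 -0.43  0.06] [ 0.52 -0.4   0.09]
-0.4 [ 0.46 -0.4   0.06] [ 0.55 -0.3   0.38]
-0.30000000000000004 [ 0.46 -0.3   0.06] [ 0.55 -0.21  0.42]
-0.10000000000000009 [ 0.1  -0.1   0.24] [ 0.27 -0.    0.7 ]
```

```bash
cat > plan.py <<'E'
from fit import *
from scipy.spatial.transform import Rotation as Ro, Slerp
q=np.load("q.npy")
def ori(pitch,yaw=None):  # tool z along heading yaw, pitched down by pitch; y left horizontal
    yaw=q[2] if yaw is None else yaw
    z=np.array([np.cos(yaw)*np.cos(pitch),np.sin(yaw)*np.cos(pitch),-np.sin(pitch)])
    y=np.array([-np.sin(yaw),np.cos(yaw),0]); return Ro.from_matrix(np.c_[np.cross(y,z),y,z])
def cur():
    s=env.get_state(); w,x,y,z=s["orientation"]; return s["tcp_pos"],Ro.from_quat([x,y,z,w])
def rows(P1,R1,n,jaw=1,P0=None,R0=None):
    if P0 is None: P0,R0=cur()
    S=Slerp([0,1],Ro.concatenate([R0,R1])); out=[]
    P,R=np.array(P0),R0
    for i in range(1,n+1):
        Pt=P0+(P1-P0)*i/n; Rt=S(i/n)
        t=R.inv().apply(Pt-P).round(4); r=(R.inv()*Rt).as_rotvec(degrees=True).round(2)
        out+= [jaw,*t.tolist(),*r.tolist()]
        P=P+R.apply(t); R=R*Ro.from_rotvec(r,degrees=True)
    print("max",max(abs(np.array(out).reshape(-1,7)[:,1:4]).ravel()),max(abs(np.array(out).reshape(-1,7)[:,4:]).ravel()))
    for i in range(0,n,10): print([float(v) for v in out[7*i:7*(i+10)]])
def c2w(P): return cab2w(q,P)[0]
E
python3 - <<'E'
from plan import *
pt=c2w((-.072,-.146,.0704)); R=ori(np.pi/4); d=R.as_matrix()[:,2]
print("raised end",pt,d)
pre=pt-d*(.011+.07); print(pre)
rows(pre,R,20)
E
```

```text
raised end [0.51365295 0.06632569 0.0704    ] [ 0.7016768   0.08746235 -0.70710678]
[0.45681713 0.05924124 0.12767565]
max 0.0331 7.75
[1.0, 0.0224, -0.0236, 0.0057, -3.21, -0.37, -7.74, 1.0, 0.0255, -0.0206, 0.0044, -3.2, -0.37, -7.74, 1.0, 0.028, -0.0172, 0.0031, -3.21, -0.38, -7.74, 1.0, 0.0302, -0.0134, 0.002, -3.2, -0.37, -7.74, 1.0, 0.0317, -0.0093, 0.0012, -3.21, -0.37, -7.74, 1.0, 0.0326, -0.005, 0.0006, -3.21, -0.38, -7.74, 1.0, 0.0331, -0.0006, 0.0003, -3.2, -0.37, -7.74, 1.0, 0.0328, 0.0038, 0.0001, -3.21, -0.37, -7.74, 1.0, 0.032, 0.0083, 0.0002, -3.21, -0.37, -7.75, 1.0, 0.0306, 0.0124, 0.0006, -3.2, -0.38, -7.74]
[1.0, 0.0287, 0.0164, 0.0013, -3.21, -0.37, -7.74, 1.0, 0.0262, 0.0201, 0.002, -3.2, -0.37, -7.74, 1.0, 0.0233, 0.0232, 0.0032, -3.21, -0.37, -7.74, 1.0, 0.02, 0.0259, 0.0043, -3.21, -0.38, -7.74, 1.0, 0.0163, 0.0282, 0.0058, -3.2, -0.37, -7.74, 1.0, 0.0125, 0.0297, 0.0073, -3.21, -0.37, -7.74, 1.0, 0.0085, 0.0307, 0.0089, -3.21, -0.38, -7.74, 1.0, 0.0044, 0.031, 0.0106, -3.2, -0.37, -7.74, 1.0, 0.0002, 0.0306, 0.0123, -3.21, -0.37, -7.74, 1.0, -0.0037, 0.0297, 0.014, -3.2, -0.37, -7.74]
```

Call:
move_arm --deltas '[1,0.022,-0.024,0.005,-3.2,-0.4,-7.7,1,0.025,-0.021,0.004,-3.2,-0.4,-7.7,1,0.028,-0.017,0.003,-3.2,-0.4,-7.7,1,0.03,-0.013,0.002,-3.2,-0.4,-7.7,1,0.032,-0.009,0.001,-3.2,-0.4,-7.7,1,0.033,-0.005,0.001,-3.2,-0.4,-7.7,1,0.033,-0.001,0,-3.2,-0.4,-7.7,1,0.033,0.004,0,-3.2,-0.4,-7.7,1,0.032,0.008,0,-3.2,-0.4,-7.7,1,0.031,0.012,0.001,-3.2,-0.4,-7.7]' --squeeze 20

```text
clock: 2.15
tcp_pos: [0.3287, -0.2386, 0.1855]
orientation: [0.258, 0.624, 0.738, 0.014]
wrist_force: [-1.0, -0.2, 0.7]
finger_gap: 0.0
```

Run:
```python
from plan import *
print(env.get_state())
pt=c2w((-.072,-.146,.0704)); R=ori(np.pi/4); d=R.as_matrix()[:,2]
rows(pt-d*(.011+.07),R,10)
```

```text
{'clock': 2.15, 'joint_pos': array([-0.92669118, -0.40295661, -0.91217493,  0.55582669,  0.13724495,
        0.5128116 ]), 'qvel': array([ 0.46622269, -0.39118286, -0.51395623, -0.46316783,  0.13424578,
       -0.61602972]), 'tau': array([-2.56620325, -7.69370109, 33.71683717, -3.84827167,  0.21419674,
        0.6404634 ]), 'tcp_pos': array([ 0.32867788, -0.23856854,  0.185548  ]), 'orientation': array([0.2579154 , 0.62383098, 0.7376498 , 0.01368713]), 'wrist_force': array([-1.01619689, -0.21501532,  0.67499983]), 'ft_torque': array([0.26057919, 0.3906165 , 0.00422052]), 'finger_gap': 8.391648971039747e-06}
max 0.0309 7.74
[1.0, 0.0286, 0.0163, 0.0011, -3.24, -0.36, -7.74, 1.0, 0.0261, 0.0199, 0.002, -3.24, -0.35, -7.74, 1.0, 0.0233, 0.0232, 0.0031, -3.23, -0.36, -7.74, 1.0, 0.0199, 0.0258, 0.0043, -3.24, -0.35, -7.74, 1.0, 0.0164, 0.028, 0.0057, -3.24, -0.36, -7.74, 1.0, 0.0124, 0.0296, 0.0072, -3.24, -0.35, -7.74, 1.0, 0.0085, 0.0306, 0.0089, -3.23, -0.36, -7.74, 1.0, 0.0044, 0.0309, 0.0106, -3.24, -0.36, -7.74, 1.0, 0.0003, 0.0305, 0.0123, -3.24, -0.35, -7.74, 1.0, -0.0038, 0.0296, 0.014, -3.24, -0.36, -7.74]
```

Call:
move_arm --deltas '[1,0.029,0.016,0.001,-3.2,-0.4,-7.7,1,0.026,0.02,0.002,-3.2,-0.4,-7.7,1,0.023,0.023,0.003,-3.2,-0.4,-7.7,1,0.02,0.026,0.004,-3.2,-0.4,-7.7,1,0.016,0.028,0.006,-3.2,-0.4,-7.7]'

```text
clock: 2.78
tcp_pos: [0.4065, -0.0964, 0.1881]
orientation: [0.327, 0.307, 0.893, 0.02]
wrist_force: [0.3, -0.3, 0.2]
finger_gap: 0.0001
```

Run:
```python
from plan import *
print(env.get_state()["joint_pos"])
pt=c2w((-.072,-.146,.0704)); R=ori(np.pi/4); d=R.as_matrix()[:,2]
rows(pt-d*(.011+.07),R,6)
```

```text
[-0.54698574 -0.47637403 -1.02671091  0.37191389  0.17061736  0.17295865]
max 0.0257 6.54
[1.0, 0.0153, 0.0231, 0.0086, -2.71, -0.61, -6.54, 1.0, 0.0127, 0.0243, 0.0097, -2.7, -0.61, -6.54, 1.0, 0.01, 0.0251, 0.0106, -2.71, -0.62, -6.53, 1.0, 0.0073, 0.0256, 0.0118, -2.71, -0.61, -6.54, 1.0, 0.0044, 0.0257, 0.0129, -2.71, -0.61, -6.54, 1.0, 0.0017, 0.0253, 0.0141, -2.7, -0.61, -6.54]
```

Run:
```python
from plan import *
rows(np.array([.47,0.0,.2]),ori(np.radians(60),.05),6)
```

```text
max 0.0192 6.27
[1.0, 0.0016, 0.0192, 0.0021, -1.43, 1.7, -6.26, 1.0, -0.0006, 0.0191, 0.0026, -1.44, 1.69, -6.27, 1.0, -0.0028, 0.0189, 0.0031, -1.43, 1.7, -6.26, 1.0, -0.0049, 0.0184, 0.0033, -1.43, 1.69, -6.27, 1.0, -0.0069, 0.0177, 0.0037, -1.44, 1.7, -6.26, 1.0, -0.009, 0.0167, 0.0039, -1.43, 1.69, -6.27]
```

Call:
move_arm --deltas '[1,0.002,0.019,0.002,-1.4,1.7,-6.3,1,-0.001,0.019,0.003,-1.4,1.7,-6.3,1,-0.003,0.019,0.003,-1.4,1.7,-6.3]'

```text
clock: 3.15
tcp_pos: [0.4384, -0.0489, 0.1935]
orientation: [0.296, 0.144, 0.944, 0.013]
wrist_force: [0.3, 0.2, 0.1]
finger_gap: 0.0003
```

```bash
cat > st.py <<'E'
from h import *
import json
s=env.get_state(); open("log.txt","a").write(json.dumps([s["joint_pos"].tolist(),s["tcp_pos"].tolist(),s["orientation"].tolist()])+"\n")
E
python3 st.py
```

```text
(no output)
```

Call:
move_arm --deltas '[1,-0.005,0.018,0.003,-1.4,1.7,-6.3,1,-0.007,0.018,0.004,-1.4,1.7,-6.3,1,-0.009,0.017,0.004,-1.4,1.7,-6.3,1,0,0,0,0,0,0]'

```text
clock: 3.65
tcp_pos: [0.4713, -0.0009, 0.1998]
orientation: [0.258, -0.023, 0.966, 0.005]
wrist_force: [-0.1, -0.8, 0.3]
finger_gap: 0.0003
```

```bash
python3 st.py
cat > kin.py <<'E'
import numpy as np, json
from scipy.optimize import least_squares
from scipy.spatial.transform import Rotation as Ro
D=[([-1.35460484e+00,3.14053262e-01,4.49490787e-02,1.30358487e+00,0,1.43121245],[0.20017158,-0.53850047,0.24136655],[-9.45e-4,.984219,.176951,0]),
([-0.92669118,-0.40295661,-0.91217493,0.55582669,0.13724495,0.5128116],[0.32867788,-0.23856854,0.185548],[0.2579154,0.62383098,0.7376498,0.01368713]),
([-0.54698574,-0.47637403,-1.02671091,0.37191389,0.17061736,0.17295865],[.4065,-.0964,.1881],[.327,.307,.893,.02])]
D+=[tuple(json.loads(l)) for l in open("log.txt")]
x=lambda a:np.array([a[0],0,a[1]])
def fk(k,q):
    sx,h,a2x,a2z,a3x,a3z,b,L,bz=k
    R=Ro.from_euler('z',q[0]); P=R.apply([sx,0,h])
    R=R*Ro.from_euler('y',q[1]); P=P+R.apply([a2x,0,a2z])
    R=R*Ro.from_euler('y',-q[2]); P=P+R.apply([a3x,0,a3z])
    R=R*Ro.from_euler('y',q[3]); P=P+R.apply([b,0,bz])
    R=R*Ro.from_euler('z',q[4]*S5); P=P+R.apply([L,0,0])
    R=R*Ro.from_euler('x',q[5]*S6)
    return P,R
S5=1;S6=1
def fit():
    g=np.array([0,.35,0,.35,.3,.05,.08,.2,0])
    f=lambda k:np.r_[np.concatenate([fk(k,d[0])[0]-d[1] for d in D])/.001,(k-g)/.3]
    return least_squares(f,g)
if __name__=="__main__":
    for S5 in (1,-1):
        r=fit(); print(S5,r.x.round(3),r.fun[:-9].round(1))
        rr=[]
        for d in D:
            w,a,b,c=d[2]; rr.append(fk(r.x,d[0])[1].inv()*Ro.from_quat([a,b,c,w]))
        print([e.as_rotvec().round(2).tolist() for e in rr])
E
python3 kin.py
```

```text
1 [ 0.015  0.258  0.011  0.523  0.414  0.042 -0.356  0.797 -0.027] [-78.1 -17.2   0.   -8.4  -6.3  -0.    3.3   5.3  -0.1   1.6   4.    0.2
  -0.6  -2.2  -0.1]
[[-0.0, 1.57, 0.0], [0.0, 1.57, -0.0], [-0.0, 1.57, -0.0], [0.0, 1.57, 0.0], [0.0, 1.57, 0.0]]
-1 [-0.028  0.186 -0.023  0.509  0.399  0.079  1.203 -0.797  0.056] [-78.1 -17.2  -0.   -8.4  -6.4   0.1   3.1   5.4   0.1   1.9   3.8  -0.4
  -0.8  -2.1   0.3]
[[-0.0, 1.57, 0.0], [-0.19, 1.7, 0.19], [-0.27, 1.61, 0.27], [-0.26, 1.54, 0.26], [-0.23, 1.47, 0.23]]
```

```bash
sed -i 's/sx,h,a2x,a2z,a3x,a3z,b,L,bz=k/sx,h,a2x,a2z,a3x,a3z,b,L,bz,dy=k/; s/\[b,0,bz\]/[b,dy,bz]/; s/.08,.2,0\])/.08,.2,0,.08])/; s/fun\[:-9\]/fun[:-10]/' kin.py; python3 kin.py
```

```text
1 [ 0.001  0.235  0.     0.518  0.409  0.054  0.141  0.289 -0.001  0.08 ] [ 0. -0. -0.  0. -0.  0.  0. -0. -0.  0. -0.  0. -0.  0.  0.]
[[-0.0, 1.57, 0.0], [0.0, 1.57, -0.0], [-0.0, 1.57, -0.0], [0.0, 1.57, 0.0], [0.0, 1.57, 0.0]]
-1 [-0.014  0.209 -0.012  0.513  0.404  0.068  0.706 -0.289  0.03   0.08 ] [ 0.1  0.  -0.   0.  -0.1  0.1 -0.1  0.   0.   0.1 -0.1 -0.2 -0.1  0.
  0.1]
[[-0.0, 1.57, 0.0], [-0.19, 1.7, 0.19], [-0.27, 1.61, 0.27], [-0.26, 1.54, 0.26], [-0.23, 1.47, 0.23]]
```

```bash
cat > ik.py <<'E'
import kin; from kin import *
from plan import ori,c2w,q as Q
K=fit().x
lo=np.array([-2.76,-.86,-1.03,-2.2,-1.47,-3.14]); hi=np.array([2.76,1.69,1.26,2.34,1.5,3.14])
T=Ro.from_rotvec([0,np.pi/2,0])
def ik(P,R,q0=(0,-.3,-.8,.3,.1,0)):
    def f(q):
        p,r=fk(K,q); return np.r_[(p-P)/.001,((r*T).inv()*R).as_rotvec()/.002]
    best=None
    for g in (q0,(.3,-.5,-.9,.2,-.3,0),(-.5,-.4,-.9,.2,.8,0)):
        r=least_squares(f,np.clip(g,lo+.01,hi-.01),bounds=(lo,hi))
        if best is None or r.cost<best.cost: best=r
    return best.x,np.abs(best.fun[:3]).max(),np.degrees(np.abs(best.fun[3:]).max()*.002)
E
python3 - <<'E'
from ik import *
P=c2w((-.072,-.146,.0704))
print("PRESS yaw pitch: contact and pre30")
for yaw in (0,7,20,40):
  for pt in (45,55,65,75):
    R=ori(np.radians(pt),np.radians(yaw)); d=R.as_matrix()[:,2]
    for off in (.011-.005,.05): 
        x,e,a=ik(P-d*off,R); print(yaw,pt,off,x.round(2),round(e,1),round(a,1))
print("SASH")
for yaw in (7,20,35,50):
  for pt in (0,15,30,45):
    R=ori(np.radians(pt),np.radians(yaw)); d=R.as_matrix()[:,2]
    for z in (.06,.24):
        tip=c2w((-.008,0.0,z)); x,e,a=ik(tip-d*.011,R); print(yaw,pt,z,x.round(2),round(e,1),round(a,1))
E
```

```text
PRESS yaw pitch: contact and pre30
0 45 0.005999999999999999 [-0.01  0.02 -1.03 -0.19 -0.   -0.01] 34.3 4.2
0 45 0.05 [-0.01 -0.14 -1.03 -0.03 -0.   -0.01] 31.4 4.4
0 55 0.005999999999999999 [-0.04  0.01 -1.03 -0.08  0.02 -0.03] 0.0 0.0
0 55 0.05 [-0.04 -0.12 -1.02  0.07  0.02 -0.04] 0.0 0.0
0 65 0.005999999999999999 [-0.04  0.06 -0.84  0.24  0.01 -0.03] 0.0 0.0
0 65 0.05 [-0.04 -0.04 -0.82  0.36  0.02 -0.03] 0.0 0.0
0 75 0.005999999999999999 [-0.03  0.14 -0.66  0.51  0.01 -0.03] 0.0 0.0
0 75 0.05 [-0.03  0.07 -0.62  0.62  0.01 -0.03] 0.0 0.0
7 45 0.005999999999999999 [-0.1   0.01 -1.03 -0.17  0.15 -0.17] 34.8 4.2
7 45 0.05 [-0.13 -0.15 -1.03 -0.    0.17 -0.19] 32.0 4.4
7 55 0.005999999999999999 [-0.1   0.01 -1.03 -0.06  0.13 -0.18] 0.0 0.0
7 55 0.05 [-0.12 -0.13 -1.02  0.08  0.14 -0.2 ] 0.0 0.0
7 65 0.005999999999999999 [-0.07  0.05 -0.84  0.24  0.08 -0.18] 0.0 0.0
7 65 0.05 [-0.08 -0.05 -0.82  0.37  0.09 -0.19] 0.0 0.0
7 75 0.005999999999999999 [-0.05  0.14 -0.66  0.51  0.05 -0.17] 0.0 0.0
7 75 0.05 [-0.06  0.07 -0.62  0.63  0.05 -0.17] 0.0 0.0
20 45 0.005999999999999999 [-0.27  0.
[... 2143 characters left out ...]
3 ] 43.7 5.2
35 30 0.06 [-0.03  0.32 -1.03 -0.63  0.56 -0.41] 51.1 4.2
35 30 0.24 [-0.03 -0.15 -1.01 -0.23  0.54 -0.36] 0.0 0.0
35 45 0.06 [ 0.04  0.2  -1.01 -0.34  0.39 -0.42] 0.0 0.0
35 45 0.24 [ 0.04 -0.13 -0.74  0.26  0.39 -0.42] 0.0 0.0
50 0 0.06 [-0.24  1.22 -1.03 -2.2   1.16 -0.04] 44.8 2.6
50 0 0.24 [-0.25  0.43 -1.03 -1.27  1.2  -0.18] 74.2 4.9
50 15 0.06 [-0.25  0.63 -1.03 -0.95  1.1  -0.64] 44.4 4.4
50 15 0.24 [-0.24  0.06 -1.03 -0.48  1.05 -0.54] 12.6 1.5
50 30 0.06 [-0.16  0.37 -1.03 -0.52  0.84 -0.72] 11.1 1.0
50 30 0.24 [-0.15 -0.07 -0.87  0.04  0.83 -0.69] 0.0 0.0
50 45 0.06 [-0.06  0.23 -0.89 -0.09  0.6  -0.76] 0.0 0.0
50 45 0.24 [-0.06 -0.05 -0.63  0.45  0.6  -0.76] 0.0 0.0
```

```bash
cat > tgt.py <<'E'
from ik import *
from plan import rows,cur,cab2w
Rp=ori(np.radians(60),np.radians(20))
def slope(al,no,y=-.146): return c2w((-.104+(al-no)/2**.5,y,(al+no)/2**.5))
def press_tcp(al,no):
    M=Rp.as_matrix(); return slope(al,no)-.011*M[:,2]+.011*M[:,0]
Rs=ori(np.radians(45),np.radians(25))
def sash_tcp(y,zl,ov):  # finger top face touching lip edge at height zl with horiz overlap ov
    M=Rs.as_matrix(); h=M[:,2].copy(); h[2]=0; h/=np.linalg.norm(h)
    e=c2w((-.031,y,zl)); Pc=e+h*ov; Pc[2]-=ov
    return Pc-.011*M[:,2]+.011*M[:,0]
E
python3 - <<'E'
from tgt import *
for no in (.055,.03,.019): print(press_tcp(.0755,no),[v.round(2) if hasattr(v,'round') else v for v in ik(press_tcp(.0755,no),Rp)])
for y in (0,.05):
  for z in (.08,.095,.245,.25): print(y,z,sash_tcp(y,z,.016),[v.round(2) for v in ik(sash_tcp(y,z,.016),Rs)])
rows(press_tcp(.0755,.055),Rp,6)
E
```

```text
[0.48216297 0.05902129 0.09630371] [array([-0.21, -0.06, -0.93,  0.24,  0.27, -0.49]), np.float64(0.0), np.float64(0.0)]
[0.49970489 0.06120784 0.07862604] [array([-0.19,  0.01, -0.93,  0.17,  0.26, -0.48]), np.float64(0.0), np.float64(0.0)]
[0.50742334 0.06216993 0.07084787] [array([-0.18,  0.04, -0.92,  0.15,  0.26, -0.47]), np.float64(0.0), np.float64(0.0)]
0 0.08 [0.53668139 0.21646334 0.064     ] [array([ 0.14,  0.17, -1.03, -0.37,  0.2 , -0.21]), np.float64(11.3), np.float64(1.24)]
0 0.095 [0.53668139 0.21646334 0.079     ] [array([ 0.14,  0.13, -1.03, -0.34,  0.21, -0.21]), np.float64(7.54), np.float64(0.86)]
0 0.245 [0.53668139 0.21646334 0.229     ] [array([ 0.14, -0.17, -0.84,  0.14,  0.21, -0.21]), np.float64(0.0), np.float64(0.0)]
0 0.25 [0.53668139 0.21646334 0.234     ] [array([ 0.14, -0.18, -0.83,  0.16,  0.21, -0.21]), np.float64(0.0), np.float64(0.0)]
0.05 0.08 [0.53049687 0.26607938 0.064     ] [array([ 0.28,  0.2 , -1.03, -0.43,  0.11, -0.11]), np.float64(5.5), np.float64(0.63)]
0.05 0.095 [0.53049687 0.26607938 0.079     ] [array([ 0.27,  0.16, -1.03, -0.39,  0.11, -0.12]), np.float64(2.17), np.float64(0.26)]
0.05 0.245 [0.53049687 0.26607938 0.229     ] [array([ 0.27, -0.14, -0.82,  0.12,  0.12, -0.12]), np.float64(0.0), np.float64(0.0)]
0.05 0.25 [0.53049687 0.26607938 0.234     ] [array([ 0.27, -0.15, -0.81,  0.13,  0.12, -0.12]), np.float64(0.0), np.float64(0.0)]
max 0.0173 2.49
[1.0, 0.0066, 0.0099, 0.0161, -1.46, -0.02, -2.48, 1.0, 0.0062, 0.0098, 0.0163, -1.45, -0.02, -2.49, 1.0, 0.0058, 0.0097, 0.0166, -1.46, -0.03, -2.48, 1.0, 0.0053, 0.0094, 0.0168, -1.45, -0.02, -2.48, 1.0, 0.005, 0.0093, 0.017, -1.46, -0.02, -2.49, 1.0, 0.0046, 0.009, 0.0173, -1.45, -0.02, -2.48]
```

Call:
move_arm --deltas '[1,0.007,0.01,0.016,-1.5,0,-2.5,1,0.006,0.01,0.016,-1.4,0,-2.5,1,0.006,0.01,0.017,-1.5,0,-2.5,1,0.005,0.009,0.017,-1.4,0,-2.5,1,0.005,0.009,0.017,-1.5,0,-2.5,1,0.005,0.009,0.017,-1.4,0,-2.4,1,0,0,0,0,0,0]'

```text
clock: 4.53
tcp_pos: [0.4787, 0.0584, 0.0938]
orientation: [0.252, -0.166, 0.952, 0.045]
wrist_force: [-0.6, 0.1, -0.3]
finger_gap: -0.0001
```

Run:
```python
from tgt import *
from h import *
P,R=cur(); print(P-press_tcp(.0755,.055))
for n in("scene","wrist"):
    p=cam(n); save(p,n+"1.png"); pickle.dump(p,open(n+"1.pkl","wb"))
rows(press_tcp(.0755,.033),Rp,2); 
M=Rp.as_matrix(); c,s=np.cos(Q[2]),np.sin(Q[2])
print("1mm in =",M.T@np.array([c,s,-1])/2**.5)
print([len(imaging.recognise(p,"fan_switch"))])
```

```text
[-0.00342272 -0.00063582 -0.00250634]
max 0.0108 0.1
[1.0, -0.0038, -0.0016, 0.0107, -0.03, -0.1, -0.09, 1.0, -0.0038, -0.0015, 0.0108, -0.04, -0.1, -0.08]
1mm in = [-0.24337575 -0.15779988  0.95700964]
[1]
```

View pics/scene1.png

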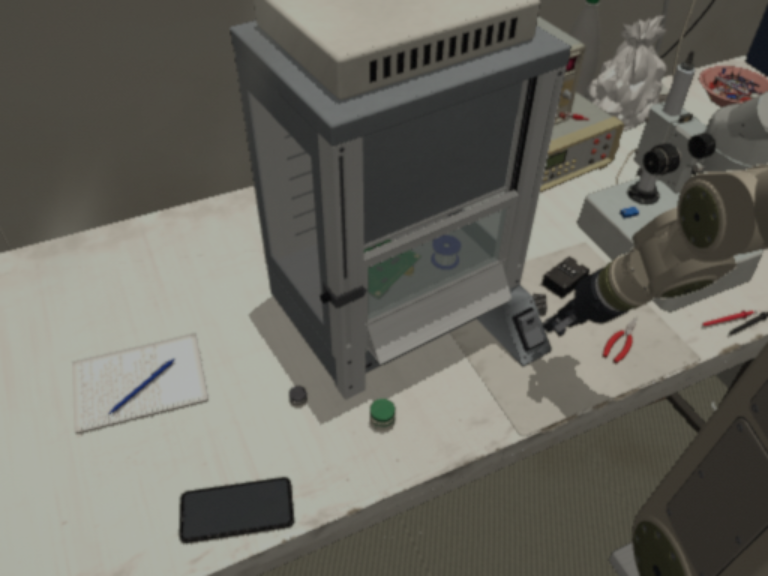

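View pics/wrist1.png

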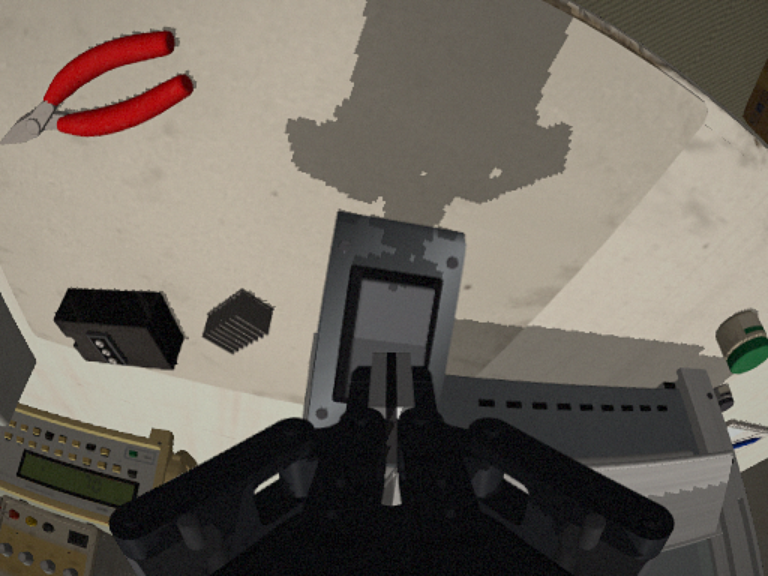

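The wrist view shows the closed tips at (392,355–400) over the upper half of the rocker (345–440, 275–400), centred. Pressing now.

Call:
move_arm --deltas '[1,-0.004,-0.002,0.011,0,-0.1,-0.1,1,-0.004,-0.002,0.011,0,-0.1,-0.1,1,-0.001,0,0.003,0,0,0,1,-0.001,0,0.003,0,0,0]'

```text
clock: 5.18
tcp_pos: [0.5032, 0.0626, 0.0756]
orientation: [0.255, -0.169, 0.951, 0.045]
wrist_force: [-1.8, -0.1, 2.8]
finger_gap: 0.0001
```

Call:
move_arm --deltas '[1,-0.0005,-0.0003,0.002,0,0,0,1,0,0,0,0,0,0]'

```text
clock: 5.42
tcp_pos: [0.5049, 0.0627, 0.0748]
orientation: [0.255, -0.169, 0.951, 0.044]
wrist_force: [-0.6, -0.2, 0.5]
finger_gap: 0.0001
```

Call:
move_arm --deltas '[1,-0.0005,-0.0003,0.002,0,0,0,1,0,0,0,0,0,0]'

```text
clock: 5.68
tcp_pos: [0.5064, 0.0628, 0.0734]
orientation: [0.255, -0.169, 0.951, 0.044]
wrist_force: [-0.3, 0.5, 2.5]
finger_gap: 0.0001
```

Call:
move_arm --deltas '[1,-0.0005,-0.0003,0.002,0,0,0,1,0,0,0,0,0,0]'

```text
clock: 5.92
tcp_pos: [0.508, 0.063, 0.0724]
orientation: [0.256, -0.169, 0.951, 0.044]
wrist_force: [-6.6, -1.7, 11.9]
finger_gap: 0.0001
```

```bash
cat > wh.py <<'E'
from tgt import *
P,R=cur(); M=R.as_matrix(); e=P+.011*M[:,2]-.011*M[:,0]
d=e-[Q[0],Q[1],0]; c,s=np.cos(Q[2]),np.sin(Q[2]); X=c*d[0]+s*d[1]; Y=-s*d[0]+c*d[1]
print("edge cab",X,Y,d[2],"along",(X+.104+d[2])/2**.5,"norm",(d[2]-X-.104)/2**.5)
E
python3 wh.py
```

```text
edge cab -0.06338531576773164 -0.14525157706267008 0.06836705651941755 along 0.07706172791103141 norm 0.019623890638256817
```

Call:
move_arm --deltas '[1,-0.0003,-0.0002,0.001,0,0,0,1,0,0,0,0,0,0]'

```text
clock: 6.18
tcp_pos: [0.5084, 0.063, 0.0721]
orientation: [0.256, -0.169, 0.951, 0.044]
wrist_force: [-15.2, -3.3, 21.8]
finger_gap: -0.0001
```

Call:
move_arm --deltas '[1,0.0025,0.0015,-0.01,0,0,0,1,0.007,0.005,-0.03,0,0,0,1,0.007,0.005,-0.03,0,0,0,1,0,0,0,0,0,0]'

```text
clock: 6.68
tcp_pos: [0.4577, 0.0569, 0.1243]
orientation: [0.256, -0.169, 0.951, 0.044]
wrist_force: [1.3, -0.4, -0.4]
finger_gap: 0.0001
```

Run:
```python
from h import *
for n in("scene","wrist"):
    p=cam(n); save(p,n+"2.png"); pickle.dump(p,open(n+"2.pkl","wb"))
    if n=="scene": cv2.imwrite("pics/s2z.png",cv2.resize(p["img"][130:300,180:400,::-1],None,fx=3.5,fy=3.5,interpolation=cv2.INTER_CUBIC))
```

```text
(no output)
```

View pics/s2z.png

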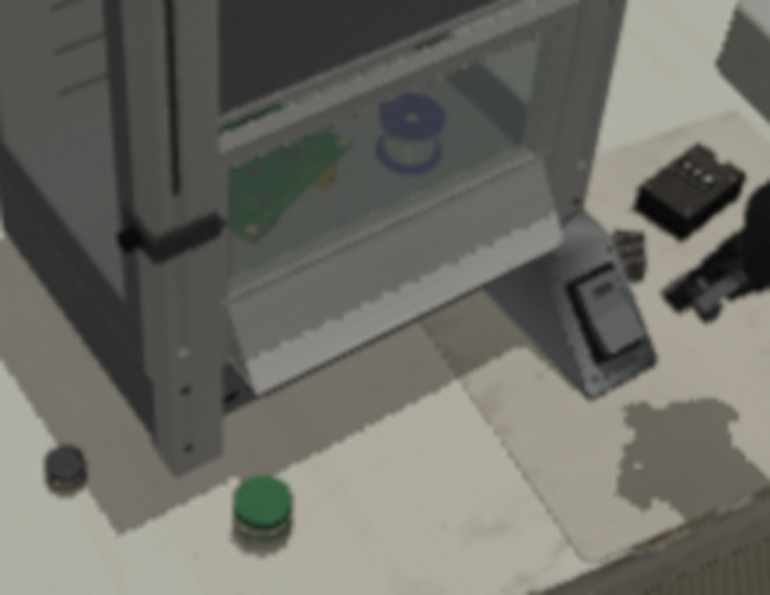

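View pics/wrist2.png

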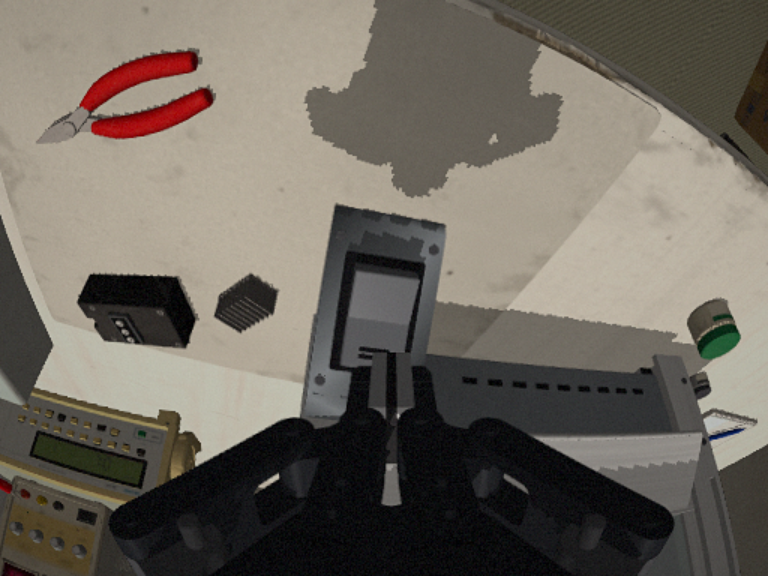

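Both views show the rocker's upper half now level in its bezel and the lower end proud, so the fan is on; the sash is still down. Next, choose a sash-push pose.

```bash
python3 - <<'E'
from tgt import *
import tgt
for y in (0.03,.06):
 for yaw in (7,15,25,35):
  for pt in (45,48,52):
   tgt.Rs=ori(np.radians(pt),np.radians(yaw)); M=tgt.Rs.as_matrix()
   h=M[:,2].copy();h[2]=0;h/=np.linalg.norm(h)
   def tc(zl,ov):
     Pc=c2w((-.031,y,zl))+h*ov; Pc[2]-=ov*np.tan(np.radians(pt)); return Pc-.011*M[:,2]+.011*M[:,0]
   x,e,a=ik(tc(.083,.016),tgt.Rs); x2,e2,a2=ik(tc(.25,.016),tgt.Rs)
   print(y,yaw,pt,x.round(2),e.round(1),"|",x2.round(2),e2.round(1))
E
python3 - <<'E'
import sys; sys.path.insert(0,'.')
E
```

```text
0.03 7 45 [ 0.39  0.21 -1.03 -0.43 -0.19  0.19] 0.4 | [ 0.39 -0.13 -0.79  0.14 -0.19  0.19] 0.0
0.03 7 48 [ 0.38  0.19 -0.98 -0.32 -0.17  0.19] 0.0 | [ 0.38 -0.11 -0.74  0.23 -0.17  0.19] 0.0
0.03 7 52 [ 0.37  0.18 -0.92 -0.18 -0.15  0.2 ] 0.0 | [ 0.37 -0.08 -0.67  0.34 -0.15  0.2 ] 0.0
0.03 15 45 [ 0.32  0.19 -1.03 -0.42 -0.04  0.04] 5.8 | [ 0.31 -0.15 -0.81  0.12 -0.04  0.04] 0.0
0.03 15 48 [ 0.31  0.18 -1.01 -0.35 -0.03  0.04] 0.0 | [ 0.31 -0.13 -0.76  0.21 -0.03  0.04] 0.0
0.03 15 52 [ 0.31  0.17 -0.94 -0.2  -0.03  0.04] 0.0 | [ 0.31 -0.1  -0.69  0.33 -0.03  0.04] 0.0
0.03 25 45 [ 0.22  0.18 -1.03 -0.4   0.15 -0.15] 7.5 | [ 0.22 -0.16 -0.82  0.14  0.15 -0.15] 0.0
0.03 25 48 [ 0.23  0.17 -1.02 -0.34  0.14 -0.16] 0.0 | [ 0.23 -0.14 -0.76  0.23  0.14 -0.16] 0.0
0.03 25 52 [ 0.23  0.16 -0.95 -0.19  0.12 -0.16] 0.0 | [ 0.23 -0.11 -0.69  0.34  0.12 -0.16] 0.0
0.03 35 45 [ 0.13  0.19 -1.03 -0.37  0.33 -0.35] 2.2 | [ 0.13 -0.14 -0.79  0.2   0.33 -0.35] 0.0
0.03 35 48 [ 0.14  0.17 -0.99 -0.27  0.31 -0.36] 0.0 | [ 0.14 -0.13 -0.74  0.28  0.31 -0.36] 0.0
0.03 35 52 [ 0.16  0.17 -0.92 -0.13 
[... 521 characters left out ...]
0.21 -0.08  0.09] 0.0
0.06 15 52 [ 0.38  0.19 -0.91 -0.19 -0.07  0.1 ] 0.0 | [ 0.38 -0.08 -0.66  0.33 -0.07  0.1 ] 0.0
0.06 25 45 [ 0.3   0.2  -1.03 -0.43  0.1  -0.1 ] 3.3 | [ 0.3  -0.14 -0.8   0.13  0.1  -0.1 ] 0.0
0.06 25 48 [ 0.3   0.19 -1.   -0.34  0.09 -0.1 ] 0.0 | [ 0.3  -0.12 -0.75  0.22  0.09 -0.1 ] 0.0
0.06 25 52 [ 0.31  0.18 -0.93 -0.19  0.08 -0.1 ] 0.0 | [ 0.31 -0.09 -0.67  0.33  0.08 -0.1 ] 0.0
0.06 35 45 [ 0.21  0.2  -1.03 -0.4   0.28 -0.29] 0.0 | [ 0.21 -0.13 -0.78  0.17  0.28 -0.29] 0.0
0.06 35 48 [ 0.22  0.19 -0.98 -0.29  0.26 -0.3 ] 0.0 | [ 0.22 -0.11 -0.73  0.26  0.26 -0.3 ] 0.0
0.06 35 52 [ 0.23  0.18 -0.91 -0.15  0.23 -0.3 ] 0.0 | [ 0.23 -0.08 -0.66  0.37  0.23 -0.3 ] 0.0
```

```bash
cat >> tgt.py <<'E'
PT=np.radians(50); YS=.025
Rs=ori(PT,Q[2]); MS=Rs.as_matrix(); HS=np.array([np.cos(Q[2]),np.sin(Q[2]),0])
def st(zl,ov,back=0.):   # top face would touch lip edge at zl, overlap ov; then pulled back horizontally
    Pc=c2w((-.031,YS,zl))+HS*ov; Pc[2]-=ov*np.tan(PT); return Pc-.011*MS[:,2]+.011*MS[:,0]-HS*back
E
python3 - <<'E'
from tgt import *
A=st(.14,.016,.04); B=st(.080,.016,.04); C=st(.080,.016); D=st(.25,.016)
for t in (A,B,C,D): print(t.round(4),[v.round(2) for v in ik(t,Rs)])
rows(A,Rs,10); rows(B,Rs,4,P0=A,R0=Rs); rows(C,Rs,4,P0=B,R0=Rs)
E
```

```text
[0.494  0.2362 0.1223] [array([ 0.39, -0.01, -0.96, -0.05, -0.17,  0.2 ]), np.float64(0.0), np.float64(0.0)]
[0.494  0.2362 0.0623] [array([ 0.39,  0.13, -1.03, -0.27, -0.17,  0.21]), np.float64(1.14), np.float64(0.15)]
[0.5337 0.2411 0.0623] [array([ 0.36,  0.19, -0.96, -0.26, -0.15,  0.18]), np.float64(0.0), np.float64(0.0)]
[0.5337 0.2411 0.2323] [array([ 0.36, -0.1 , -0.71,  0.28, -0.15,  0.18]), np.float64(0.0), np.float64(0.0)]
max 0.0172 1.08
[1.0, -0.0082, 0.0156, 0.0048, 0.74, -0.99, 1.07, 1.0, -0.0078, 0.0159, 0.0048, 0.73, -0.99, 1.07, 1.0, -0.0074, 0.016, 0.0046, 0.74, -0.98, 1.07, 1.0, -0.0071, 0.0162, 0.0046, 0.73, -0.99, 1.08, 1.0, -0.0066, 0.0164, 0.0046, 0.74, -0.99, 1.07, 1.0, -0.0063, 0.0166, 0.0044, 0.73, -0.99, 1.07, 1.0, -0.0059, 0.0168, 0.0043, 0.74, -0.99, 1.07, 1.0, -0.0055, 0.0169, 0.0041, 0.73, -0.99, 1.07, 1.0, -0.0051, 0.0171, 0.0041, 0.74, -0.98, 1.07, 1.0, -0.0048, 0.0172, 0.0039, 0.73, -0.99, 1.08]
max 0.0115 0.0
[1.0, 0.0096, 0.0, 0.0115, 0.0, 0.0, 0.0, 1.0, 0.0097, 0.0, 0.0115, 0.0, 0.0, 0.0, 1.0, 0.0096, 0.0, 0.0115, 0.0, 0.0, 0.0, 1.0, 0.0097, 0.0, 0.0115, 0.0, 0.0, 0.0]
max 0.0077 0.0
[1.0, -0.0077, 0.0, 0.0064, 0.0, 0.0, 0.0, 1.0, -0.0076, -0.0, 0.0065, 0.0, 0.0, 0.0, 1.0, -0.0077, -0.0, 0.0064, 0.0, 0.0, 0.0, 1.0, -0.0076, -0.0, 0.0064, 0.0, 0.0, 0.0]
```

Call:
move_arm --deltas '[1,-0.008,0.016,0.005,0.7,-1,1.1,1,-0.008,0.016,0.005,0.7,-1,1.1,1,-0.007,0.016,0.005,0.7,-1,1.1,1,-0.007,0.016,0.005,0.7,-1,1.1,1,-0.007,0.016,0.005,0.7,-1,1.1,1,-0.006,0.017,0.004,0.7,-1,1.1,1,-0.006,0.017,0.004,0.7,-1,1.1,1,-0.006,0.017,0.004,0.7,-1,1.1,1,-0.005,0.017,0.004,0.7,-1,1.1,1,-0.005,0.017,0.004,0.7,-1,1.1]'

```text
clock: 8.02
tcp_pos: [0.494, 0.2376, 0.1209]
orientation: [0.341, -0.057, 0.938, 0.025]
wrist_force: [0.4, -0.5, 0.6]
finger_gap: 0.0001
```

Run:
```python
from tgt import *
B=st(.080,.016,.033); C=st(.080,.016)
print(cur()[0]-st(.14,.016,.04)); print(ik(B,Rs))
rows(B,Rs,5); rows(C,Rs,4,P0=B,R0=Rs)
```

```text
[ 3.91661493e-05  1.36463694e-03 -1.38498233e-03]
(array([ 0.38377453,  0.14071833, -1.0238045 , -0.27510739, -0.16586259,
        0.20084779]), np.float64(2.7755575615628914e-14), np.float64(9.54166404439055e-15))
max 0.0099 0.07
[1.0, 0.0065, -0.0004, 0.0099, 0.07, -0.01, -0.07, 1.0, 0.0065, -0.0003, 0.0098, 0.06, -0.02, -0.06, 1.0, 0.0065, -0.0003, 0.0099, 0.07, -0.01, -0.07, 1.0, 0.0064, -0.0003, 0.0098, 0.07, -0.01, -0.06, 1.0, 0.0065, -0.0003, 0.0099, 0.07, -0.02, -0.07]
max 0.0064 0.0
[1.0, -0.0063, -0.0, 0.0053, 0.0, 0.0, 0.0, 1.0, -0.0063, 0.0, 0.0053, 0.0, 0.0, 0.0, 1.0, -0.0064, 0.0, 0.0053, 0.0, 0.0, 0.0, 1.0, -0.0063, -0.0, 0.0053, 0.0, 0.0, 0.0]
```

Call:
move_arm --deltas '[1,0.0065,0,0.01,0,0,0,1,0.0065,0,0.01,0,0,0,1,0.0065,-0.001,0.01,0,0,0,1,0.0065,0,0.01,0,0,0,1,0.0065,0,0.01,0,0,0,1,0,0,0,0,0,0]'

```text
clock: 8.78
tcp_pos: [0.5004, 0.2369, 0.0607]
orientation: [0.339, -0.057, 0.939, 0.025]
wrist_force: [-0.1, -0.7, 0.0]
finger_gap: -0.0001
```

Run:
```python
from tgt import *
from h import *
print(cur()[0]-st(.08,.016,.033))
p=cam("scene"); save(p,"s3.png"); w=cam("wrist"); save(w,"w3.png"); pickle.dump(w,open("w3.pkl","wb"))
rows(st(.08,.016),Rs,4)
```

```text
[-0.00057977 -0.00016158 -0.0016084 ]
max 0.0063 0.09
[1.0, -0.0063, -0.0, 0.0053, 0.09, -0.02, -0.08, 1.0, -0.0062, -0.0, 0.0052, 0.09, -0.02, -0.07, 1.0, -0.0063, -0.0001, 0.0053, 0.09, -0.02, -0.08, 1.0, -0.0062, 0.0, 0.0053, 0.08, -0.02, -0.07]
```

View pics/s3.png

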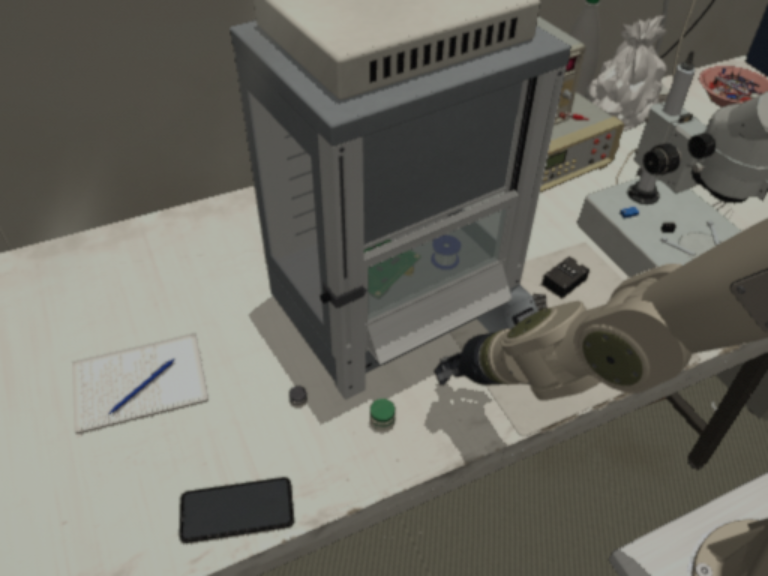

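View pics/w3.png

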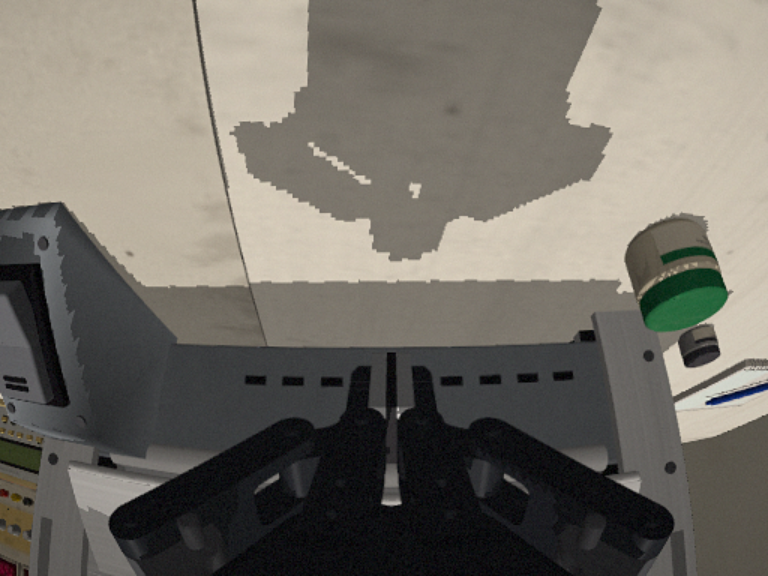

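Call:
move_arm --deltas '[1,-0.006,0,0.005,0,0,0,1,-0.006,0,0.005,0,0,0,1,-0.006,0,0.005,0,0,0]'

```text
clock: 9.25
tcp_pos: [0.5258, 0.2403, 0.0641]
orientation: [0.342, -0.057, 0.938, 0.025]
wrist_force: [0.3, 0.4, 0.7]
finger_gap: -0.0002
```

Call:
move_arm --deltas '[1,-0.006,0,0.005,0,0,0,1,0,0,0,0,0,0]'

```text
clock: 9.5
tcp_pos: [0.5334, 0.2411, 0.0638]
orientation: [0.342, -0.056, 0.938, 0.025]
wrist_force: [-0.3, -0.2, 0.0]
finger_gap: -0.0001
```

Run:
```python
from tgt import *
print(cur()[0]-st(.08,.016)); print((MS.T@np.array([0,0,1])).round(3))
```

```text
[-2.45470352e-04 -1.15619760e-05  1.55108161e-03]
[-0.643  0.    -0.766]
```

Call:
move_arm --deltas '[1,-0.004,0,-0.0045,0,0,0,1,-0.004,0,-0.0045,0,0,0,1,-0.004,0,-0.0045,0,0,0]'

```text
clock: 9.88
tcp_pos: [0.5319, 0.2407, 0.0812]
orientation: [0.34, -0.057, 0.938, 0.025]
wrist_force: [-2.0, 0.5, -4.2]
finger_gap: 0.0002
```

Call:
move_arm --deltas '[1,-0.004,0,-0.0045,0,0,0,1,-0.004,0,-0.0045,0,0,0,1,-0.004,0,-0.0045,0,0,0]'

```text
clock: 10.25
tcp_pos: [0.5316, 0.2406, 0.0983]
orientation: [0.339, -0.057, 0.939, 0.025]
wrist_force: [-5.4, -0.2, -3.9]
finger_gap: 0.0
```

Run:
```python
from tgt import *
from h import *
print(cur()[0]-st(.08,.016)); 
p=cam("scene"); save(p,"s4.png");
cv2.imwrite("pics/s4z.png",cv2.resize(p["img"][130:300,180:400,::-1],None,fx=3.5,fy=3.5,interpolation=cv2.INTER_CUBIC))
```

```text
[-0.00204866 -0.00058916  0.03600373]
```

View pics/s4z.png

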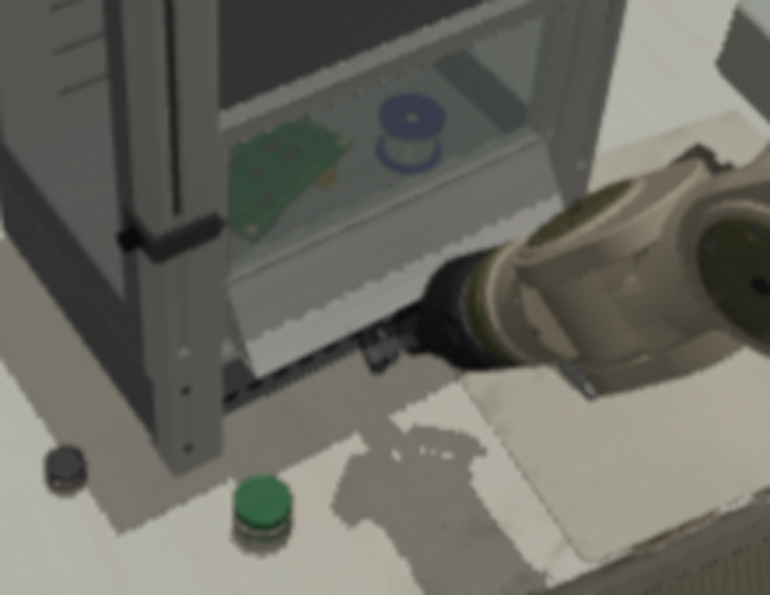

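Call:
move_arm --deltas '[1,-0.007,0,-0.0085,0,0,0,1,-0.007,0,-0.0085,0,0,0,1,-0.007,0,-0.0085,0,0,0,1,-0.007,0,-0.0085,0,0,0]'

```text
clock: 10.8
tcp_pos: [0.5313, 0.2403, 0.1428]
orientation: [0.34, -0.057, 0.938, 0.025]
wrist_force: [-6.4, 0.2, -4.1]
finger_gap: 0.0
```

Run:
```python
from tgt import *
print((cur()[0]-st(.08,.016)).round(4), (cur()[1].inv()*Rs).as_rotvec(degrees=True).round(2))
```

```text
[-0.0024 -0.0009  0.0805] [ 0.39 -0.19 -0.27]
```

Call:
move_arm --deltas '[1,-0.007,0,-0.0085,0,0,0,1,-0.007,0,-0.0085,0,0,0,1,-0.007,0,-0.0085,0,0,0,1,-0.007,0,-0.0085,0,0,0,1,-0.004,0,-0.005,0,0,0,1,0,0,0,0,0,0]'

```text
clock: 11.55
tcp_pos: [0.5318, 0.2402, 0.1949]
orientation: [0.341, -0.057, 0.938, 0.026]
wrist_force: [-9.0, 0.1, -0.2]
finger_gap: -0.0
```

```bash
cat > look.py <<'E'
from tgt import *
from h import *
import sys
d=cur()[0]-st(.08,.016); print(d.round(4),"lip est",.08+d[2]+(d@HS)*np.tan(PT))
for n in("scene","top","wrist"):
    p=cam(n); save(p,n+sys.argv[1]+".png"); pickle.dump(p,open(n+sys.argv[1]+".pkl","wb"))
    if n=="scene":cv2.imwrite("pics/z"+sys.argv[1]+".png",cv2.resize(p["img"][150:250,210:345,::-1],None,fx=5.9,fy=5.9,interpolation=cv2.INTER_CUBIC))
E
python3 look.py 5
```

```text
[-0.0019 -0.0009  0.1326] lip est 0.21017457046640445
```

View pics/z5.png

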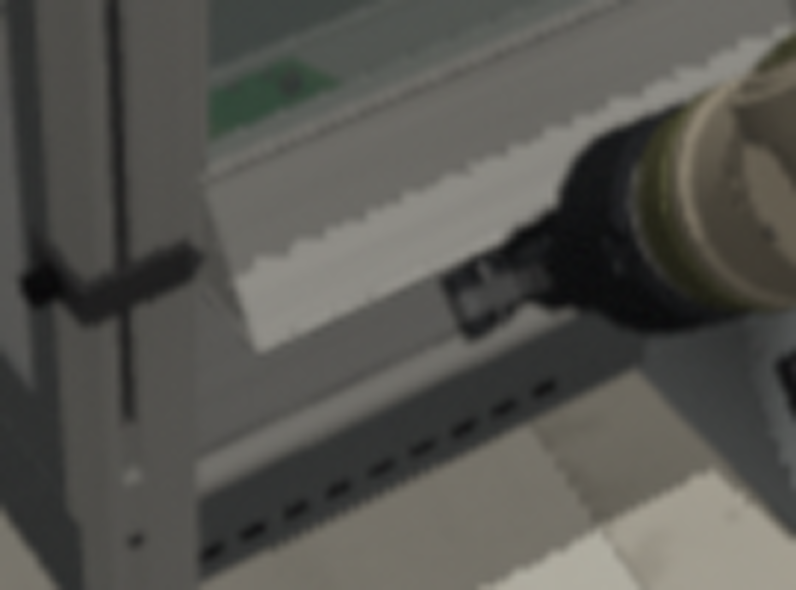

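View pics/wrist5.png

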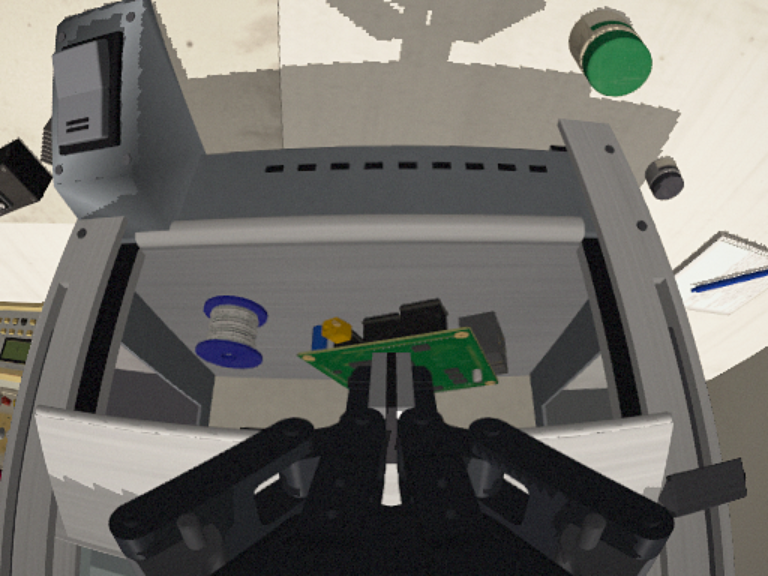

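Run:
```python
from h import *
w=pickle.load(open("wrist5.pkl","rb"))
cv2.imwrite("pics/w5z.png",cv2.resize(w["img"][265:384,400:512,::-1],None,fx=5,fy=5,interpolation=cv2.INTER_CUBIC))
s=pickle.load(open("scene5.pkl","rb"))
cv2.imwrite("pics/s5z.png",cv2.resize(s["img"][180:220,205:265,::-1]*2,None,fx=12,fy=12,interpolation=cv2.INTER_CUBIC))
```

```text
(no output)
```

View pics/w5z.png

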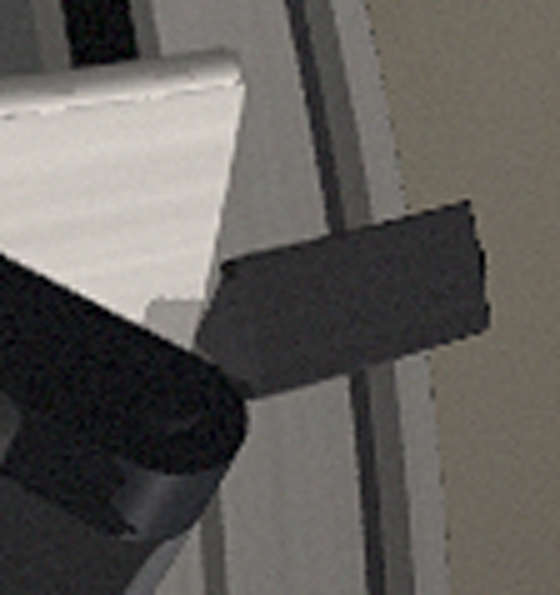

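View pics/s5z.png

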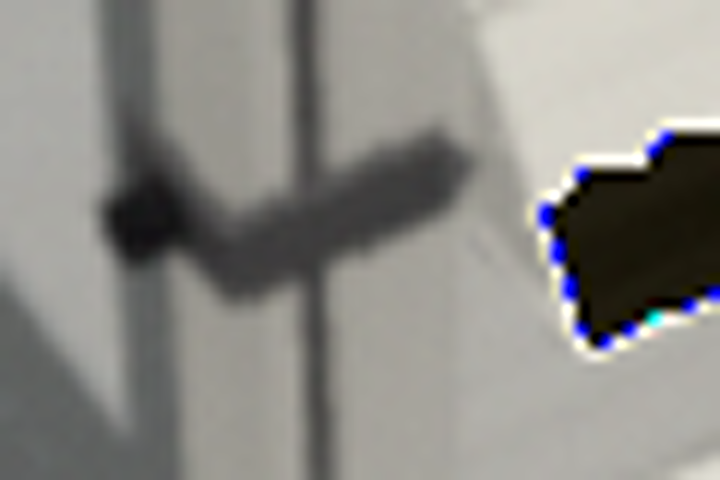

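```bash
cat > hz.py <<'E'
from tgt import *
from h import *
def cabz(p,u,v,X,Y,fish=False):
    # height at which vertical line (X,Y) in cabinet best meets pixel (least squares in pixels)
    R=cv2.Rodrigues(np.array(p["rvec"],float))[0]; t=np.array(p["tvec"],float).ravel()
    def pr(z):
        c=R@c2w((X,Y,z))+t
        if fish:
            r=np.hypot(c[0],c[1]); th=np.arctan2(r,c[2]); return np.array([p["cx"]+p["fx"]*th*c[0]/r,p["cy"]+p["fy"]*th*c[1]/r])
        return np.array([p["cx"]+p["fx"]*c[0]/c[2],p["cy"]+p["fy"]*c[1]/c[2]])
    r=least_squares(lambda z:pr(z[0])-[u,v],[.24]); return r.x[0].round(4),r.fun.round(2)
E
python3 - <<'E'
from hz import *
s=pickle.load(open("scene5.pkl","rb")); w=pickle.load(open("wrist5.pkl","rb"))
print("tip",cabz(s,243.7,193.1,-.0025,.138)); print("lip",cabz(s,254,209.3,-.031,.132))
f=lambda a,b:(400+a/5-.4,265+b/5-.4)
for nm,px,X,Y in [("TL",(225,262),-.005,.146),("BL",(245,398),-.005,.146),("TR",(468,203),-.005,.183),("BR",(488,328),-.005,.183),("lipL",(240,72),-.031,.132)]:
    print(nm,cabz(w,*f(*px),X,Y,True))
s0=pickle.load(open("scene0.pkl","rb")); print("lip0",cabz(s0,180+256/3.5-.35,130+393/3.5-.35,-.031,.132))
E
```

```text
tip (np.float64(0.2398), array([ 0.63, -0.  ]))
lip (np.float64(0.2111), array([-0.39, -0.01]))
TL (np.float64(0.2349), array([ 0.9 , -0.13]))
BL (np.float64(0.2538), array([ 0.28, -0.03]))
TR (np.float64(0.2344), array([-8.69,  1.48]))
BR (np.float64(0.253), array([-8.93,  1.19]))
lipL (np.float64(0.214), array([-2.95,  0.56]))
lip0 (np.float64(0.0967), array([0.36, 0.  ]))
```

Call:
move_arm --deltas '[1,-0.006,0,-0.007,0,0,0,1,-0.006,0,-0.007,0,0,0,1,-0.0055,0,-0.0065,0,0,0,1,0,0,0,0,0,0]'

```text
clock: 12.2
tcp_pos: [0.5321, 0.2399, 0.2221]
orientation: [0.341, -0.057, 0.938, 0.025]
wrist_force: [-9.9, -0.7, -0.6]
finger_gap: 0.0
```

```bash
python3 look.py 6
python3 - <<'E'
from h import *
w=pickle.load(open("wrist6.pkl","rb"))
cv2.imwrite("pics/w6z.png",cv2.resize(w["img"][265:384,400:512,::-1],None,fx=5,fy=5,interpolation=cv2.INTER_CUBIC))
s=pickle.load(open("scene6.pkl","rb"))
cv2.imwrite("pics/s6z.png",cv2.resize(s["img"][175:225,205:265,::-1],None,fx=12,fy=12,interpolation=cv2.INTER_CUBIC))
E
```

```text
[-0.0016 -0.0012  0.1598] lip est 0.23770225570432169
```

View pics/w6z.png

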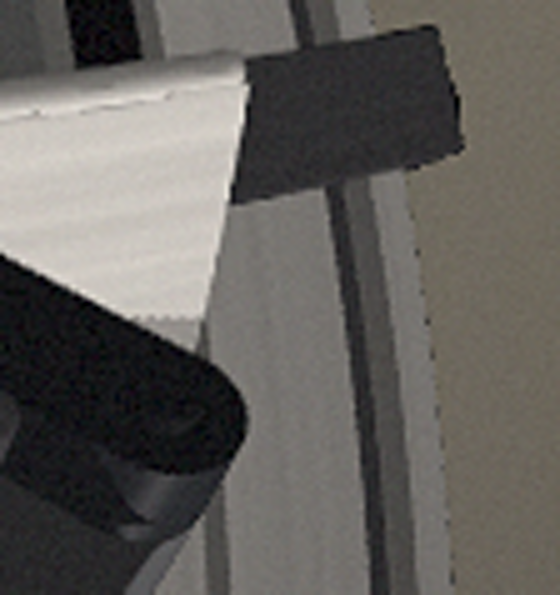

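View pics/s6z.png

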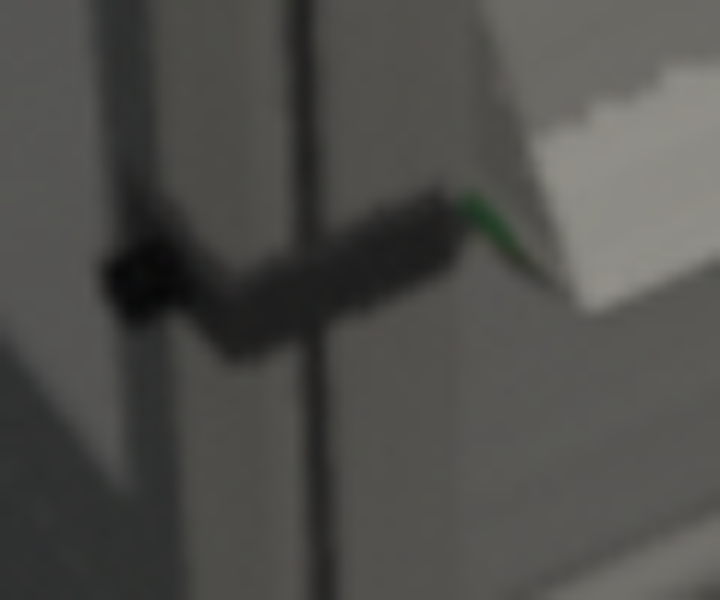

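Run:
```python
from hz import *
s=pickle.load(open("scene6.pkl","rb")); w=pickle.load(open("wrist6.pkl","rb"))
print("tip",cabz(s,243.7,193.1,-.0025,.138)); print("lip",cabz(s,253.54,200.54,-.031,.132))
f=lambda a,b:(400+a/5-.4,265+b/5-.4)
for nm,px,X,Y in [("near top",(250,60),-.005,.150),("BL",(232,203),-.005,.150),("TR",(437,25),-.005,.183),("BR",(463,148),-.005,.183),("lipL",(243,72),-.031,.132),("lipL2",(243,55),-.031,.132)]:
    print(nm,cabz(w,*f(*px),X,Y,True))
# depth clamp heights from scene6 & wrist TODO: left end of upright edge points
R=cv2.Rodrigues(np.array(s["rvec"],float))[0]; t=np.array(s["tvec"],float).ravel()
V,U=np.mgrid[0:384,0:512]; 
acc=[]
for n in("scene0","scene5","scene6"):
    p=pickle.load(open(n+".pkl","rb")); Z=p["z_map"]
    W=(np.stack([(U-p["cx"])/p["fx"]*Z,(V-p["cy"])/p["fy"]*Z,Z],-1)-t)@R
    d=W-[Q[0],Q[1],0]; c,sn=np.cos(Q[2]),np.sin(Q[2]); Y=-sn*d[...,0]+c*d[...,1]; X=c*d[...,0]+sn*d[...,1]
    dark=(p["img"].astype(int).sum(-1)<130)
    m=dark&(abs(X+.005)<.006)&(Y>.142)&(Y<.182)&(d[...,2]>.21)&(d[...,2]<.28)
    print(n,m.sum(),np.percentile(d[...,2][m],[2,50,98]).round(4),d[...,2][m].mean().round(4))
```

```text
tip (np.float64(0.2398), array([ 0.63, -0.  ]))
lip (np.float64(0.2389), array([0.19, 0.  ]))
near top (np.float64(0.235), array([-5.19,  1.  ]))
BL (np.float64(0.2544), array([ 3.15, -0.5 ]))
TR (np.float64(0.2349), array([-8.73,  1.94]))
BR (np.float64(0.2536), array([-8.96,  1.67]))
lipL (np.float64(0.2413), array([-2.76,  0.53]))
lipL2 (np.float64(0.2393), array([-3.39,  0.66]))
scene0 98 [0.2359 0.2456 0.2544] 0.2457
scene5 96 [0.2362 0.2464 0.2544] 0.246
scene6 98 [0.2351 0.2458 0.2538] 0.2459
```

Run:
```python
from hz import *
s=pickle.load(open("scene6.pkl","rb"))
Km=np.array([[s["fx"],0,s["cx"]],[0,s["fy"],s["cy"]],[0,0,1.]])
x0,y0,f=228,178,24
im=cv2.resize(s["img"][y0:y0+25,x0:x0+32,::-1],None,fx=f,fy=f,interpolation=cv2.INTER_CUBIC)
def pr(X,Y,z):
    u=cv2.projectPoints(c2w((X,Y,z)).reshape(1,3),np.array(s["rvec"],float),np.array(s["tvec"],float),Km,None)[0].ravel()
    return tuple(int(v) for v in ((u-[x0,y0]+.5)*f))
for z,col in((.235,(255,0,0)),(.240,(0,255,0)),(.245,(0,0,255))):
    cv2.line(im,pr(-.031,.132,z),pr(.009,.132,z),col,1)
    cv2.circle(im,pr(-.0025,.138,z),4,col,1); cv2.circle(im,pr(-.005,.183,z),4,col,1)
for zz in(.2345,.2545):
    cv2.line(im,pr(-.005,.147,zz),pr(-.005,.183,zz),(0,255,255),1)
cv2.imwrite("pics/ov6.png",im)
```

```text
(no output)
```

View pics/ov6.png

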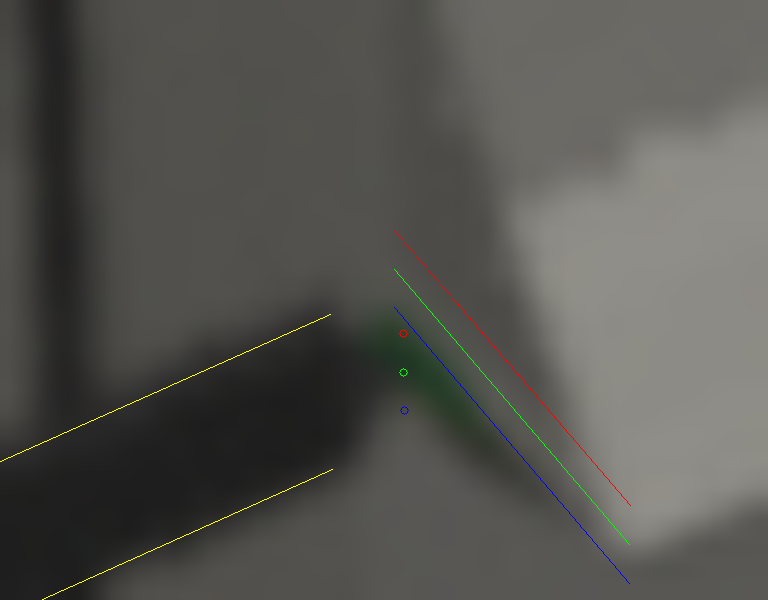

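Call:
move_arm --deltas '[1,-0.0015,0,-0.0017,0,0,0,1,-0.0015,0,-0.0018,0,0,0,1,0,0,0,0,0,0]'

```text
clock: 12.72
tcp_pos: [0.5322, 0.2398, 0.2262]
orientation: [0.341, -0.057, 0.938, 0.025]
wrist_force: [-8.4, 0.3, -2.0]
finger_gap: -0.0002
```

```bash
python3 look.py 7
python3 - <<'E'
from tgt import *
print((MS.T@(-HS)).round(3))
E
```

```text
[-0.0015 -0.0013  0.1639] lip est 0.24193182064819413
[ 0.766  0.    -0.643]
```

Call:
move_arm --deltas '[1,0.004,0,0,0,0,0,1,0.008,0,0,0,0,0,1,0.01,0,0,0,0,0,1,0.005,0,-0.015,0,0,0,1,0.005,0,-0.02,0,0,0,1,0.005,0,-0.02,0,0,0,1,0,0,0,0,0,0]'

```text
clock: 13.75
tcp_pos: [0.4694, 0.232, 0.246]
orientation: [0.343, -0.057, 0.937, 0.026]
wrist_force: [0.9, -0.5, 0.7]
finger_gap: -0.0002
```

```bash
python3 look.py 8
python3 - <<'E'
from h import *
s=pickle.load(open("scene8.pkl","rb")); print(env.get_state()["joint_pos"].round(2))
cv2.imwrite("pics/s8z.png",cv2.resize(s["img"][175:225,205:265,::-1],None,fx=12,fy=12,interpolation=cv2.INTER_CUBIC))
E
```

```text
[-0.0643 -0.0092  0.1837] lip est 0.18629062515742462
[ 0.4  -0.24 -0.78  0.35 -0.17  0.22]
```

View pics/s8z.png

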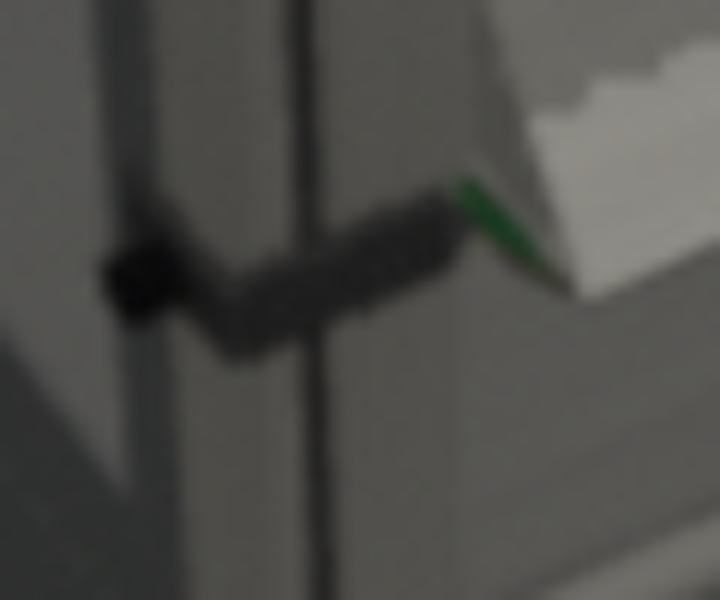

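View pics/wrist8.png

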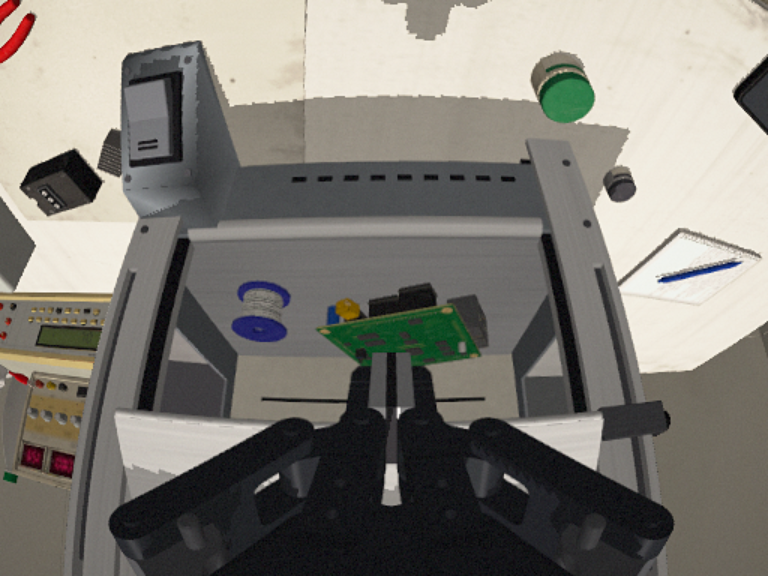

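View pics/scene8.png

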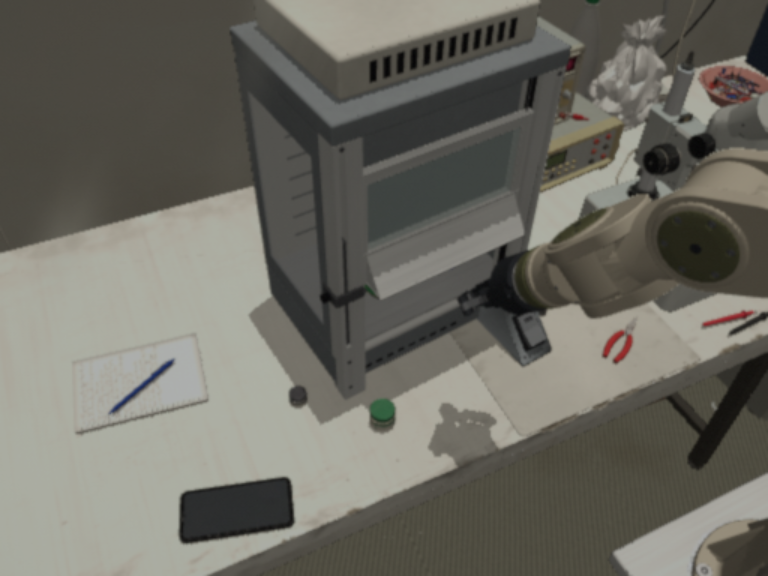

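Run:
```python
from hz import *
w=pickle.load(open("wrist8.pkl","rb")); R=cv2.Rodrigues(np.array(w["rvec"],float))[0]; t=np.array(w["tvec"],float).ravel()
c=-R.T@t; P,Rt=cur(); print("cam",c.round(3),"in tool",Rt.inv().apply(c-P).round(3),"axis tool",Rt.inv().apply(R.T@[0,0,1]).round(2), w["fx"])
rot=ori(np.radians(50),Q[2])
for pt in (30,40,50,60):
  for yaw in (7,20,35):
   for h in (-.03,0,.05):
    R2=ori(np.radians(pt),np.radians(yaw)); T2=np.array([.44,.24,.15+h]); x,e,a=ik(T2,R2)
    if e<1: print(pt,yaw,T2[2],x[2].round(2),"camz",(T2+R2.apply(Rt.inv().apply(c-P)))[2].round(3))
```

```text
cam [0.321 0.214 0.292] in tool [ 0.084  0.001 -0.133] axis tool [-0.33 -0.    0.94] 297.3186396354542
50 7 0.12 -1.03 camz 0.168
50 7 0.15 -0.98 camz 0.198
50 7 0.2 -0.89 camz 0.248
50 20 0.15 -1.02 camz 0.198
50 20 0.2 -0.92 camz 0.248
50 35 0.15 -1.01 camz 0.198
50 35 0.2 -0.91 camz 0.248
60 7 0.12 -0.86 camz 0.193
60 7 0.15 -0.81 camz 0.223
60 7 0.2 -0.72 camz 0.273
60 20 0.12 -0.89 camz 0.193
60 20 0.15 -0.84 camz 0.223
60 20 0.2 -0.75 camz 0.273
60 35 0.12 -0.88 camz 0.193
60 35 0.15 -0.83 camz 0.223
60 35 0.2 -0.74 camz 0.273
```

Run:
```python
from hz import *
P,R=cur(); rows(np.array([.455,.215,.197]),R,4); print(ik(np.array([.455,.215,.197]),R)[0].round(2))
```

```text
max 0.0108 0.0
[1.0, 0.0108, -0.0038, 0.0063, 0.0, 0.0, 0.0, 1.0, 0.0108, -0.0038, 0.0063, 0.0, 0.0, 0.0, 1.0, 0.0108, -0.0038, 0.0062, 0.0, 0.0, 0.0, 1.0, 0.0108, -0.0038, 0.0063, 0.0, 0.0, 0.0]
[ 0.37 -0.24 -0.91  0.22 -0.15  0.19]
```

Call:
move_arm --deltas '[1,0.011,-0.004,0.006,0,0,0,1,0.011,-0.004,0.006,0,0,0,1,0.011,-0.004,0.006,0,0,0,1,0.011,-0.004,0.006,0,0,0,1,0,0,0,0,0,0]'

```text
clock: 14.52
tcp_pos: [0.4522, 0.2131, 0.195]
orientation: [0.34, -0.057, 0.938, 0.025]
wrist_force: [0.1, 0.7, 0.5]
finger_gap: -0.0
```

```bash
python3 look.py 9
python3 - <<'E'
from hz import *
w=pickle.load(open("wrist9.pkl","rb")); R=cv2.Rodrigues(np.array(w["rvec"],float))[0]; t=np.array(w["tvec"],float).ravel()
print("cam",(-R.T@t).round(3))
x0,y0,f=360,230,8
im=cv2.resize(w["img"][y0:y0+75,x0:x0+100,::-1],None,fx=f,fy=f,interpolation=cv2.INTER_CUBIC)
def pr(X,Y,z):
    c=R@c2w((X,Y,z))+t; r=np.hypot(c[0],c[1]); th=np.arctan2(r,c[2]); u=np.array([w["cx"]+w["fx"]*th*c[0]/r,w["cy"]+w["fy"]*th*c[1]/r]); return u
for z in(.235,.24,.245): print(z,[pr(*a,z).round(1) for a in((-.031,.132),(-.0025,.138),(-.005,.183))])
cv2.imwrite("pics/w9z.png",im)
E
```

```text
[-0.0815 -0.028   0.1327] lip est 0.1122133768401519
cam [0.305 0.196 0.244]
0.235 [array([411.8, 323.2]), array([403.4, 325.9]), array([444.2, 317.9])]
0.24 [array([412.5, 329. ]), array([404. , 331.1]), array([444.9, 322.9])]
0.245 [array([413.1, 334.8]), array([404.5, 336.3]), array([445.5, 327.9])]
```

View pics/w9z.png

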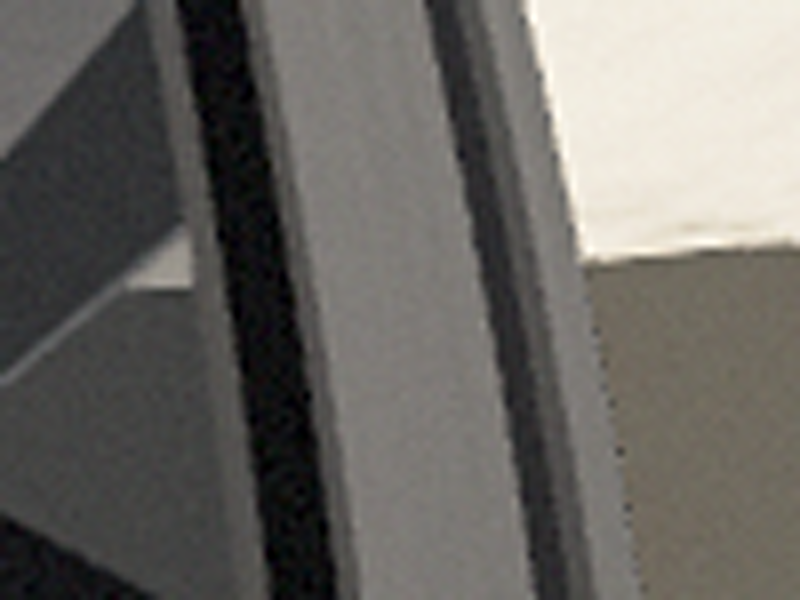

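View pics/wrist9.png

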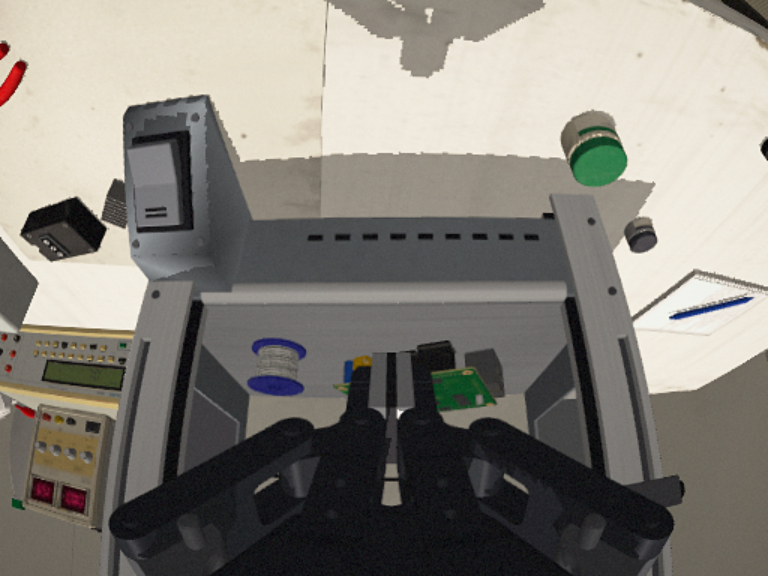

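Call:
move_arm --deltas '[1,-0.003,-0.016,-0.004,0,0,0,1,-0.003,-0.016,-0.004,0,0,0,1,0,-0.016,0,0,0,0,1,0,0,0,0,0,0]'

```text
clock: 15.18
tcp_pos: [0.4596, 0.1656, 0.2077]
orientation: [0.342, -0.056, 0.938, 0.025]
wrist_force: [-0.2, -0.1, -0.5]
finger_gap: -0.0
```

```bash
python3 look.py 10
cat > wv.py <<'E'
from hz import *
import sys
w=pickle.load(open(f"wrist{sys.argv[1]}.pkl","rb")); R=cv2.Rodrigues(np.array(w["rvec"],float))[0]; t=np.array(w["tvec"],float).ravel()
print("cam",(-R.T@t).round(3))
def pr(X,Y,z):
    c=R@c2w((X,Y,z))+t; r=np.hypot(c[0],c[1]); th=np.arctan2(r,c[2]); return np.array([w["cx"]+w["fx"]*th*c[0]/r,w["cy"]+w["fy"]*th*c[1]/r])
u=pr(-.0025,.15,.242); x0,y0=[int(v) for v in u-[30,25]]; x0=min(x0,452); y0=min(y0,334); f=12
im=cv2.resize(w["img"][y0:y0+50,x0:x0+60,::-1],None,fx=f,fy=f,interpolation=cv2.INTER_CUBIC)
o=im.copy()
T=lambda u:tuple(int(v) for v in ((u-[x0,y0]+.5)*f))
for z,col in((.237,(255,0,0)),(.242,(0,255,0)),(.247,(0,0,255))):
    cv2.line(o,T(pr(-.031,.132,z)),T(pr(-.031,.10,z)),col,1); cv2.circle(o,T(pr(-.0025,.138,z)),4,col,1)
    cv2.line(o,T(pr(-.005,.183,z)),T(pr(-.005,.150,z)),col,1)
cv2.imwrite(f"pics/wv{sys.argv[1]}.png",np.vstack([im[:300],o]) if 0 else o); cv2.imwrite(f"pics/wr{sys.argv[1]}.png",im)
E
python3 wv.py 10; python3 wv.py 8
```

```text
[-0.0741 -0.0756  0.1454] lip est 0.12669775806651226
cam [0.311 0.148 0.254]
cam [0.321 0.214 0.292]
```

View pics/wv10.png

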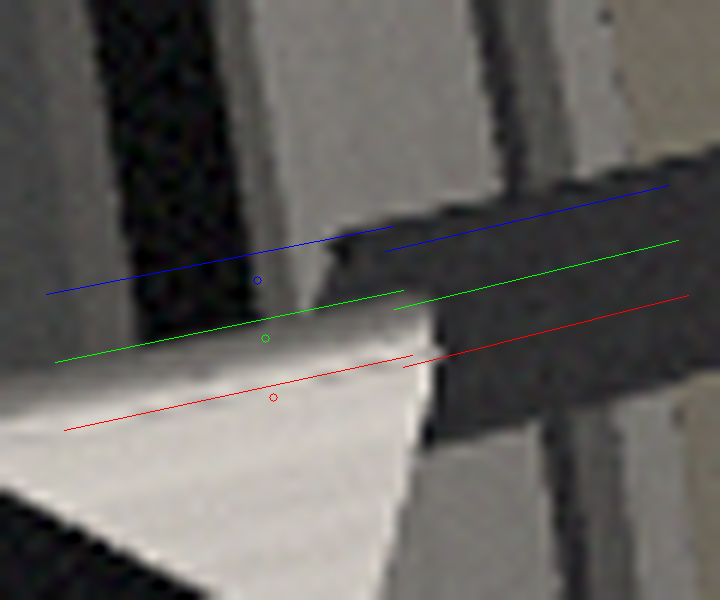

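View pics/wv8.png

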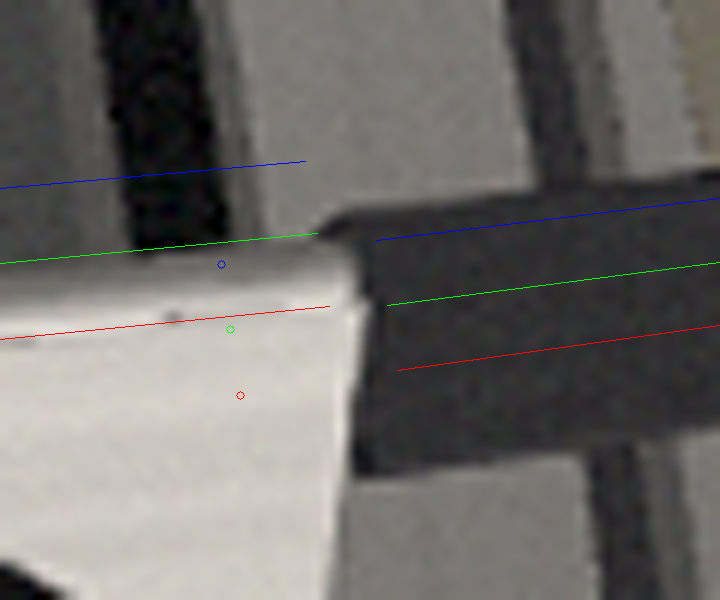

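Run:
```python
from hz import *
s=pickle.load(open("scene2.pkl","rb"))
for v in range(209,234,3):
    r=[]
    for u in (350,351,352,353,354):
        a=world(s,u,v)-[Q[0],Q[1],0]; X=np.cos(Q[2])*a[0]+np.sin(Q[2])*a[1]; r.append(((X+.104+a[2])/2**.5,(a[2]-X-.104)/2**.5))
    print(v,np.median(r,0).round(4))
p=cam("scene")
for th in("flux_jar","tip_tinner","heat_sink"):
    for q in imaging.recognise(p,th)[:2]: print(th,round(q["confidence"],2),world(p,*q["centre"]).round(3))
st_=env.get_state(); print(st_["clock"],st_["wrist_force"],abs(st_["qvel"]).max())
order.hand_in()
```

```text
209 [0.0843 0.0215]
212 [0.0777 0.023 ]
215 [0.0701 0.0212]
218 [0.063  0.0209]
221 [0.0567 0.0236]
224 [0.0508 0.0243]
227 [0.0432 0.025 ]
230 [0.0351 0.0221]
233 [0.027  0.0153]
flux_jar 0.41 [0.57  0.478 0.023]
flux_jar 0.17 [0.566 0.311 0.436]
tip_tinner 0.58 [0.569 0.477 0.023]
heat_sink 0.17 [0.476 0.367 0.035]
15.525 [-0.65194725  0.05383774  0.14317873] 0.00187356516609546
the job is handed in; nothing more can be done
```

The fan was switched on with the sash down. The sash was then pushed up with the closed fingers to about the pointer's height and left there, and the job was handed in at 15.5 s. The hand-in gave no verdict.

- **Rocker:** I pressed its upper half until it hit its stop, at about 27 N. Afterwards its upper face measured parallel to the slope, about 5 mm lower than before, and the pictures agree.
- **Sash height:** The last wrist view put the lip's underside at about 242.5 mm and the middle of the pointer clamp at about 244.8 mm. I took the tip to be at mid-clamp, because the lip hid it in that view. The estimates disagree somewhat: reading the tip directly in the scene camera put it near 240 mm, and the scene depth data put mid-clamp near 245.5 mm. In every case the gap is about 4 mm or less, against the 8 mm allowed.
- **At hand-in:** The arm stood clear and still, with the wrist force near zero. The glass was not approached.
- **Small things round the cabinet:** The jar and tin looked unmoved in the last overall scene picture I viewed, after the sash push. The arm partly hid the heat sink there, but it looked in place in the wrist views. The recognition network's last positions for them were unreliable: it confused the jar with the tin and gave the jar's place for the heat sink. So they rest on the pictures alone.

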